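# Finish the planting tray

### The arm

A 6-joint arm with a two-finger parallel gripper is mounted at the origin on the work surface. World frame = base frame: x ahead of the robot, y to its left, z up, the work surface at z = 0. Lengths are in mm, angles in rad, forces in N, time in s.
With the tool pointing down it reaches from about 300 to 950 mm from the base axis. Payload 3.1 kg.
Tool frame: the origin (TCP) lies between the finger pads; the fingertips stand 8 mm ahead of it and the grasp point (between the pads) lies 11 mm behind it; z points along the fingers, y is the line along which they close (so a half turn about z gives the same grasp; the last joint's range is limited). The gripper opens to 85 mm and grips with 20 to 120 N. Pads are 22 mm wide; open, the fingers measure 114 mm over their backs; the gripper's body (76 mm by 85 mm) begins 54 mm behind the grasp point. The pads swing forward as they close: fully open they stand 13 mm farther back than shut.
Start: joints at [-1.362, 0.308, 1.634, -0, 1.2, -0.07], TCP at [171.974, -600.88, 210.972] pointing down, gripper open.
Joint ranges: [-3.06, 3.06], [-0.79, 1.96], [0.05, 2.63], [-1.19, 4.34], [0.05, 2.64], [-2.94, 2.94]. Speed limits (rad/s): [2.79, 2.79, 3.14, 3.14, 3.14, 3.14].

### API

Orientations are given as a unit quaternion [w, x, y, z].
In Python, from cell import get_state, get_image, camera_params, hand_in, masks_of gives the robot as it stands. The module is installed in compiled form; this text tells all that it offers.
- The arm moves only by the tool step_arm, never from a script. Its argument "plan" is a list of rows, each a list of 7 numbers: the turn, a rotation vector about the tool's x, y, z in rad, then the shift along the tool's x, y, z in mm, then the opening, from 0 (shut) to 1 (fully open). A call has 1 to 20 rows; each row shifts and turns the commanded pose from where the row before left it, along the tool's axes as they then stand; what a row does not reach is not made up. A row lasts 1/8 s, in which the tool goes at most 62.5 mm and 10.7 degrees, less where a joint would pass 70% of its speed; a pose out of reach is approached as far as the arm can. A call is refused whole if a number of a shift passes 62.5 or a number of a turn 0.188, either way. A call with a gripper value outside its range is refused whole. The fingers move at their own pace and stop on an object; the grip force is fixed at half the most. Time passes only in rows, so rows that do not move let the fingers close. It gives the time, the measured TCP pose, the force, the opening and the grip force at its end, in the units of the state.
- get_state(): the state, without advancing time (a new reading comes with each control period).
- get_image(name): name is "scene" or "side" or "wrist"; returns the picture (480x640x3 uint8, red, green, blue); there is no depth.
- camera_params(name): a dict with "mtx" (3x3 intrinsics, pixels), "R" (3x3) and "t" (3): a world point X has camera coordinates R X + t; the wrist camera has in their place "hand_eye" (4x4, takes a point from camera to tool coordinates, whose origin is the TCP and whose axes are the flange's). Camera axes: x right, y down, z forward; pixel columns grow to the right and rows downward; lengths in mm; the calibration is good to about 2 mm. A picture is of the moment at which its call begins: read the wrist's pose just before it. camera_params takes no time and is no camera call.
- hand_in(): hands the job in; it is judged then, once.
Trained networks look in the newest picture that a camera, given by its name, has taken for a name from the list of things; names that differ only in an ending like _2 or _b are one class to them, and where a whole thing is asked for, a point or a joint stands for the part that bears it (a point fixed in the world has none). Each returns a list of dicts, best first, with "confidence" (0 to 1); they miss things now and then, are a little off and sometimes report something else, mostly with a low value. They report only what shows in the picture. A call takes as long as a camera call. They do not tell look-alikes from the thing itself.
- masks_of(camera, label): "mask" (480x640 bool, what is visible of it) and "bbox" ([left, top, right, bottom] in pixels, round what is visible of it).
The state is a dict: "time": time; "q": joint angles; "qd": joint speeds; "joint_torque": joint torques, N m; "tcp_pos": TCP position; "tool_rot": TCP orientation; "ft_force": force on the tool from outside, world axes, zero at the start; "ft_torque": the same for the moment, N m; "gripper_width": opening from 0.0 (shut) to 1.0 (fully open); "gripper_force": force on a finger pad.
Only numpy, scipy, OpenCV 4.12 (cv2) and the standard library are available. Lean on these libraries where they do the work, as an engineer would, in place of code of your own. Each camera call takes 0.05 s, during which the arm holds its last target. There are 200 camera calls.

### The job

Finish the planting tray: lay the wooden dibber in its painted outline, crossbar and point as drawn, and tuck the loose plant marker under the clip's sprung arm, point first, flat and square on top of the markers already there and pushed right up to the stop. Leave those markers, the hand fork and everything else where they are, and let go.

Things in the scene. Friction and masses are not known exactly. Their poses are not given: they have to be found in the camera images.
- tray: White steel planting tray fixed to the table, 280 (x) x 380 (y) mm, floor 4 mm thick, rim 12 mm high. Origin: centre of its underside; x points away from the robot, y left. Outlines 6 mm wider than the tools are painted on the floor along x: the dibber's 35 mm right of the middle, free; the hand fork's 100 mm farther right, filled. The marker clip stands at the back left.
- clip: Grey sheet-steel marker clip on the tray: a plate 166 mm long, 64 mm wide, rising at 28 degrees from the tray's left edge to the right (along the tray's -y). Origin: middle of its low edge, on its upper face, 40 mm above the table; x runs up the slope, y across (away from the robot), z square to the plate. Two cheeks 48 mm high at the top (x = 152 to 178 mm), 58 mm apart, carry the arm; top 165 mm above the table.
- clip_home (a point): Where the loose marker's origin belongs: on top of the two markers in the clip (14 mm thick together), clip x = 85, y = 0, z = 14 mm; its point then touches the upright stop (30 mm high) at clip x = 160 mm.
- clip_arm (a joint): Angle of the clip's sprung steel arm in rad: 0 on the pile of two, growing as it lifts (about 0.12 with a third marker under it). It is 50 mm wide, hinged across the slope at clip x = 167, z = 40 mm, reaches down the slope and presses on the pile at clip x = 105 mm with about 2.5 N (3 N on a third).
- clip_lip (a point): Middle of the free edge of the arm's lip, which bends up towards the low end at 25 degrees: at clip x = 70, z = 32 mm on the pile of two, so the mouth below it is 16 mm high. A flat marker pushed up along the pile lifts the arm by itself (a push of 4 to 8 N).
- marker: Loose wooden plant marker lying on the table: flat tag 150 long x 40 wide x 7 mm thick, 30 g, the last 20 mm of one end cut to a point. Origin: centre of its underside; x points to the pointed end, z up out of its face.
- marker_tip (a point): Tip of the loose marker's point, 75 mm from its middle, at half its thickness.
- pile0: Lower marker of the two already in the clip, same shape and axes as the loose one.
- pile1: Upper marker of the two already in the clip.
- dibber: Wooden T-handled dibber, 130 g, lying on the table: round shaft 30 mm thick and 230 mm long over all, tapering over its last 75 mm to a point, with a 100 mm crossbar 30 mm thick as handle at the other end. Origin: underside, at half its length, below the shaft's axis; x points to the point. The crossbar's axis is at x = -100 mm, it balances at about x = -45 mm.
- dibber_bar (a point): Underside of the dibber below the middle of its crossbar.
- dibber_tip (a point): Below the dibber's point, level with its underside, at x = 115 mm.
- spot_bar (a point): Where point dibber_bar belongs in the dibber's outline, on the tray's floor (4 mm above the table).
- spot_tip (a point): Where point dibber_tip belongs in the dibber's outline, 215 mm farther from the robot than spot_bar.
- fork: Steel hand fork, 235 mm long, handle 26 mm thick, lying in its outline on the tray's right, along the tray's x. Leave it. Origin: underside, at mid length.
- planter_rail: Grey steel planter rail along the far side, hung on the railing: 1.1 m long in y, 136 mm deep, its bars 90 to 112 mm above the table; carries two white pots (up to 210 mm above the table) and an orange spray bottle (240 mm). Origin: at table height below its middle.
- clay_pot: Small terracotta pot, 84 mm wide, 75 mm high, on the table. Leave it.
- saucer: Terracotta saucer, 110 mm wide, 18 mm high, on the table. Leave it.
- trowel: Hand trowel, 275 mm long, far right. Leave it.
- jar: Lidded glass jar, 72 mm wide, 95 mm high, far left. Leave it.
- seed_tin: Flat tin box, 120 x 85 x 45 mm, far left. Leave it.
- cactus: Cactus in a clay pot 68 mm wide, 88 mm high, far side, right. Leave it.
There are look-alikes about, which are no part of the job. Leave any turquoise look-alike of the marker alone.

How it is judged (in metres and radians):
At the end, for the whole second after the job is handed in: Dibber in its outline: point and crossbar each within 12 mm of their places. Marker under the arm (over 0.5 N), point first, tip within 10 mm of the stop, within 10 mm of the middle line, 8 degrees of straight and 7 of flat, on the two others, which moved under 12 mm. All at rest (horizontal distance between dibber_tip and spot_tip below 0.012 m and horizontal distance between dibber_bar and spot_bar below 0.012 m and height (world z) of dibber_bar below 0.012 m and height (world z) of dibber_tip below 0.016 m and linear speed of each of dibber, marker below 0.02 m/s and x of marker_tip in the frame of clip above 0.15 m and y of marker in the frame of clip between -0.01 and 0.01 m and z of marker in the frame of clip between 0.01 and 0.018 m and angle between the x axis of marker and the x axis of clip, either way round below 0.15 rad and angle between the z axis of marker and the z axis of clip, either way round below 0.12 rad and contact force between clip_arm and marker above 0.5 N and distance of each of pile0, pile1 from where it was at the start of the episode below 0.012 m); the robot touches nothing.
It fails at once if the hand fork is moved by more than 25 mm (distance of fork from where it was at the start of the episode above 0.025 m).
It fails at once if a bystander (pot, saucer, trowel, jar, tin, cactus) is moved by more than 30 mm (distance of any of clay_pot, saucer, trowel, jar, seed_tin, cactus from where it was at the start of the episode above 0.03 m).
It also fails if it takes over 64 s, if anything falls off the work surface, if the arm or the gripper's body presses on something with over 40 N, if the wrist force passes 120 N, or if a joint passes its speed limit or range.

## Working session

There is one attempt and no reset: what is moved stays moved. The work goes in short steps, Python scripts to look and compute and a tool call to move; the robot and the scene stay as the last step left them, time stands still between calls to the robot, and variables do not carry over. Pictures are saved under pics/ and viewed, at most 12 in all, crops included, and the job is handed in when it is done.

Besides the shell and the picture viewer there is one more tool, called as a command line: name --pt "numbers of a row" for each row, then --argument value for the rest. step_arm: Moves the arm, as the interface text tells. Its arguments: {"type":"object","properties":{"plan":{"type":"array","items":{"type":"array","items":{"type":"number"}}}},"required":["plan"]}

```bash
mkdir -p pics; python3 - <<'E'
from cell import *
import cv2,numpy as np
print(get_state())
for n in("scene","side"):
    im=get_image(n);cv2.imwrite(f"pics/{n}0.png",im[:,:,::-1])
    p=camera_params(n);print(n,p)
    for l in("marker","dibber","tray","clip","clip_arm","pile1","fork"):
        for m in masks_of(n,l): print(n,l,round(m["confidence"],2),m["bbox"])
print(camera_params("wrist"))
E
```

```text
{'time': 0.0, 'q': array([-1.36170161e+00,  3.09024201e-01,  1.63521655e+00, -1.90202788e-05,
        1.19969732e+00, -6.96904878e-02]), 'qd': array([ 1.56481405e-03,  9.23374965e-04, -1.54642793e-03,  6.83048361e-04,
       -7.34863855e-04, -4.05641650e-05]), 'joint_torque': array([-1.18752861e-03, -4.15253878e+01, -2.76665300e+01, -2.86580544e-04,
        1.02728789e-02, -9.81725805e-06]), 'tcp_pos': array([ 171.78183655, -600.00782882,  209.72089673]), 'tool_rot': array([-1.16924214e-03,  9.90299410e-01,  1.38944966e-01, -9.05111840e-05]), 'ft_force': array([0.23730089, 0.4868433 , 0.46488757]), 'ft_torque': array([-0.00720504,  0.01088571, -0.04459468]), 'gripper_force': 0.0, 'gripper_width': 0.9985265435954256}
scene {'mtx': array([[497.33281002,   0.        , 316.29585888],
       [  0.        , 497.33281002, 236.45944334],
       [  0.        ,   0.        ,   1.        ]]), 'R': array([[-0.39584197,  0.91831762,  0.00137511],
       [ 0.78918421,  0.34094378, -0.51082837],
       [-0.46957152, -0.20112209, -0.85968162]]), 't': array([ 278.16806712, -309.6298917 , 2075.7163033
[... 1154 characters left out ...]
277.9]
side pile1 0.54 [238.0, 227.6, 381.6, 325.7]
side fork 0.65 [312.9, 244.8, 370.8, 276.7]
side fork 0.38 [193.9, 308.6, 239.5, 373.0]
side fork 0.28 [394.7, 208.1, 448.2, 233.1]
{'mtx': array([[396.20328599,   0.        , 319.54781785],
       [  0.        , 396.20328599, 234.87608517],
       [  0.        ,   0.        ,   1.        ]]), 'hand_eye': array([[-7.17264320e-04, -9.55867094e-01, -2.93798544e-01,
         7.53293213e+01],
       [ 9.99999491e-01, -8.93964655e-04,  4.67148135e-04,
        -3.23974956e-01],
       [-7.09177045e-04, -2.93798060e-01,  9.55867249e-01,
        -1.62880156e+02],
       [ 0.00000000e+00,  0.00000000e+00,  0.00000000e+00,
         1.00000000e+00]])}
```

View pics/scene0.png

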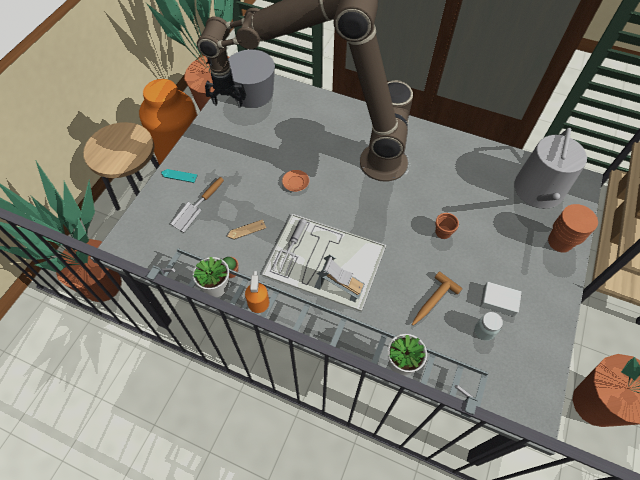

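View pics/side0.png

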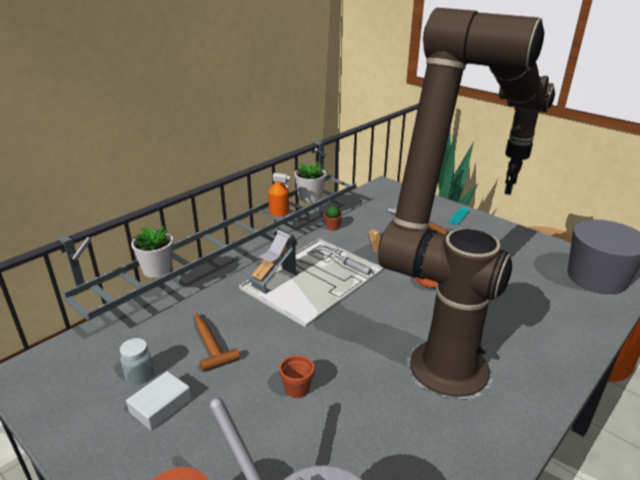

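Scene: wooden marker lies at (245,229) with its point to the left, toward -y; the turquoise decoy is at (180,176). The dibber is at (437,298), crossbar at upper right, and the tray is at (322,262) with the clip at its back left. Next I back-project coarsely.

```bash
cat > h.py <<'E'
from cell import *
import cv2,numpy as np
from scipy.spatial.transform import Rotation as Ro
def quat(q): return Ro.from_quat([q[1],q[2],q[3],q[0]])
def tool():
    s=get_state(); return quat(s["tool_rot"]).as_matrix(),np.array(s["tcp_pos"]),s
def cam(n,rt=None):
    """K, world->cam R,t"""
    p=camera_params(n)
    if n!="wrist": return p["mtx"],p["R"],p["t"]
    R,t=rt if rt else tool()[:2]
    T=np.eye(4);T[:3,:3]=R;T[:3,3]=t
    W=np.linalg.inv(T@p["hand_eye"]); return p["mtx"],W[:3,:3],W[:3,3]
def back(c,uv,z):
    K,R,t=c; uv=np.atleast_2d(np.asarray(uv,float))
    d=np.c_[uv,np.ones(len(uv))]@np.linalg.inv(K).T@R; o=-R.T@t
    return o+d*((z-o[2])/d[:,2])[:,None]
def proj(c,X):
    K,R,t=c; p=(np.atleast_2d(X)@R.T+t)@K.T; return p[:,:2]/p[:,2:]
def pts(m): return np.argwhere(m)[:,::-1]+0.0
def axes(xy):
    """centre, long axis, extents from min-area rect"""
    c,s,_=r=cv2.minAreaRect(xy[:,:2].astype(np.float32)); b=cv2.boxPoints(r)
    e=[b[1]-b[0],b[2]-b[1]]; e=max(e,key=np.linalg.norm)
    return np.array(c),np.rad2deg(np.arctan2(e[1],e[0])),sorted(s)
def goto(Rt,pt):
    """turn (rotvec, tool axes) then shift along the axes after the turn"""
    R,t,s=tool(); 
    print("turn",np.round(Ro.from_matrix(R.T@Rt).as_rotvec(),3),"then shift",np.round(Rt.T@(np.array(pt)-t),1))
E
python3 - <<'E'
from h import *
for n in("scene","side"):
    c=cam(n); get_image(n)
    for l,z in(("marker",7),("dibber",15),("tray",8),("fork",15),("planter_rail",100),("clip",40),("clay_pot",0),("cactus",0),("saucer",10)):
        for m in masks_of(n,l)[:3]:
            w=back(c,pts(m["mask"]),z); print(n,l,round(m["confidence"],2),*axes(w),w[:,:2].min(0).round(),w[:,:2].max(0).round())
c=cam("scene");print(back(c,[[245,229],[240,226]],7))
im=get_image("scene");cv2.imwrite("pics/scene1.png",cv2.resize(im[180:360,200:480,::-1],None,fx=2.8,fy=2.8,interpolation=cv2.INTER_CUBIC))
E
```

```text
scene marker 0.86 [ 521.01293945 -366.87686157] -44.58923 [45.75350570678711, 143.92626953125] [ 460. -420.] [ 575. -306.]
scene marker 0.51 [ 400.28826904 -741.85351562] -79.71727 [41.47220230102539, 145.92591857910156] [ 369. -814.] [ 429. -669.]
scene marker 0.21 [421.12512207 586.753479  ] -86.50977 [105.62647247314453, 130.62796020507812] [366. 521.] [476. 653.]
scene dibber 0.75 [523.51708984 389.84979248] -6.5202384 [93.72831726074219, 213.0975341796875] [413. 332.] [624. 445.]
scene dibber 0.54 [571.4309082   41.13304901] -88.81026 [139.1283416748047, 168.6842041015625] [503. -43.] [642. 126.]
scene tray 0.8 [523.64312744 -42.47357178] -87.66777 [293.2621154785156, 387.50433349609375] [ 375. -241.] [672. 153.]
scene fork 0.83 [ 499.08618164 -184.07601929] 3.8460357 [54.02735137939453, 205.1291046142578] [ 396. -206.] [ 600. -151.]
scene planter_rail 0.64 [794.5534668   15.09393311] -89.98632 [181.06884765625, 1148.2655029296875] [ 704. -559.] [885. 589.]
scene clip 0.67 [580.84173584  44.07079315] -86.711914 [141.95260620117188, 163.42486572265625] [514. -40.] [656. 129.]
sce
[... 1591 characters left out ...]
 clay_pot 0.73 [267.92053223 291.24835205] -43.618855 [89.60853576660156, 148.5521697998047] [206. 225.] [332. 350.]
side clay_pot 0.15 [534.97039795 341.84338379] -31.39739 [101.03357696533203, 242.6038360595703] [425. 315.] [662. 444.]
side cactus 0.78 [ 756.42486572 -399.43521118] -47.757164 [66.663330078125, 194.716064453125] [ 685. -479.] [ 828. -320.]
side saucer 0.72 [ 247.53192139 -262.80172729] 18.784283 [45.24662780761719, 75.70513153076172] [ 209. -292.] [ 287. -243.]
side saucer 0.67 [ 519.39190674 -361.62103271] -45.364643 [41.96208953857422, 152.06976318359375] [ 469. -418.] [ 576. -295.]
[[ 522.45829921 -374.26302263    7.        ]
 [ 518.05535558 -398.10436207    7.        ]]
```

View pics/scene1.png

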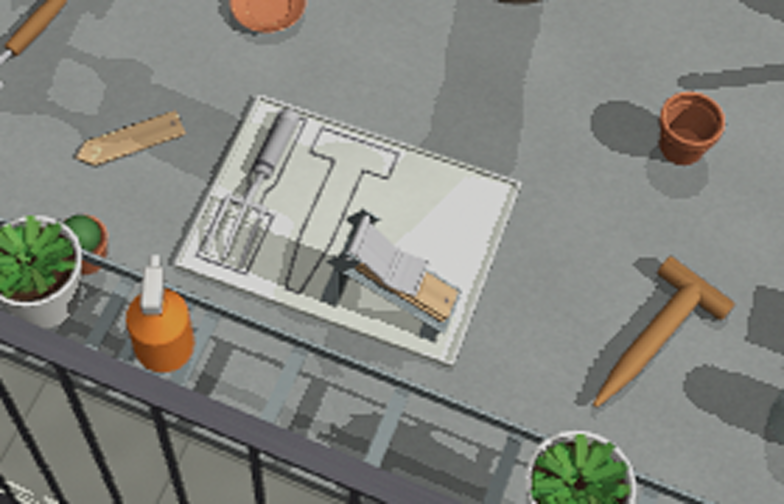

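The outline is free, with its crossbar toward the robot (crop 355,155) and its point far (crop 295,290). The clip rises toward it and the marker's point faces the far right. Moving over the marker with tool x toward its tail.

step_arm --pt "0 0 -0.173 0 0 0 1" --pt "0 0 -0.173 0 0 0 1" --pt "0 0 -0.173 0 0 0 1" --pt "0 0 -0.173 0 0 0 1" --pt "0 0 -0.173 0 0 0 1" --pt "0 0 -0.173 0 0 0 1" --pt "0 0 -0.173 0 0 0 1" --pt "0 0 -0.173 0 0 0 1" --pt "0 0 -0.173 0 0 0 1" --pt "0 0 -0.173 0 0 0 1" --pt "0 0 -0.173 0 0 0 1" --pt "0 0 -0.173 0 0 0 1" --pt "0 0 0 -10 51 0 1" --pt "0 0 0 -10 51 0 1" --pt "0 0 0 -10 51 0 1" --pt "0 0 0 -10 51 0 1" --pt "0 0 0 -10 51 0 1" --pt "0 0 0 -10 51 0 1" --pt "0 0 0 -10 51 0 1" --pt "0 0 0 -10 51 0 1"

```text
time: 4.35
tcp_pos: [518.8, -368.4, 211.2]
tool_rot: [0.0, 0.383, 0.924, -0.0]
ft_force: [0.5, -0.5, -0.3]
gripper_width: 1.001
gripper_force: 0.0
```

```bash
python3 - <<'E'
from h import *
R,t,s=tool();print(t,s["q"].round(2),R.round(3).tolist())
im=get_image("wrist");cv2.imwrite("pics/w1.png",im[:,:,::-1]);c=cam("wrist",(R,t))
for m in masks_of("wrist","marker"):
    w=back(c,pts(m["mask"]),7);print(m["confidence"],*axes(w),m["bbox"]);
    ct,a,_=axes(w);a=np.deg2rad(a);u=np.array([np.cos(a),np.sin(a)]);v=np.array([-u[1],u[0]])
    p=(w[:,:2]-ct)@np.c_[u,v]
    for k in range(-75,76,15):
        q=p[abs(p[:,0]-k)<3]
        if len(q):print(k,q[:,1].min().round(1),q[:,1].max().round(1))
E
```

```text
[ 518.75463849 -368.44521226  211.15363925] [-0.69  0.33  1.61 -0.    1.21 -1.47] [[-0.706, 0.708, 0.0], [0.708, 0.706, -0.0], [-0.001, -0.0, -1.0]]
0.78 [ 523.24597168 -371.35614014] -44.159443 [40.7476692199707, 147.77493286132812] [295.5, 120.3, 341.2, 277.3]
-75 -18.8 19.5
-60 -19.3 20.4
-45 -18.9 19.5
-30 -20.3 19.5
-15 -18.9 20.4
0 -19.4 19.4
15 -18.9 20.4
30 -19.3 20.4
45 -18.8 19.4
60 -17.2 17.4
75 -1.6 3.4
0.72 [ 397.25982666 -723.68457031] -79.16016 [41.8014030456543, 115.01941680908203] [0.0, 301.4, 41.0, 397.0]
-60 -13.2 15.9
-45 -20.9 20.9
-30 -15.5 20.7
-15 -9.9 20.8
0 -4.3 20.7
15 1.5 20.5
30 7.0 20.3
45 12.6 20.4
60 18.3 18.3
```

View pics/w1.png

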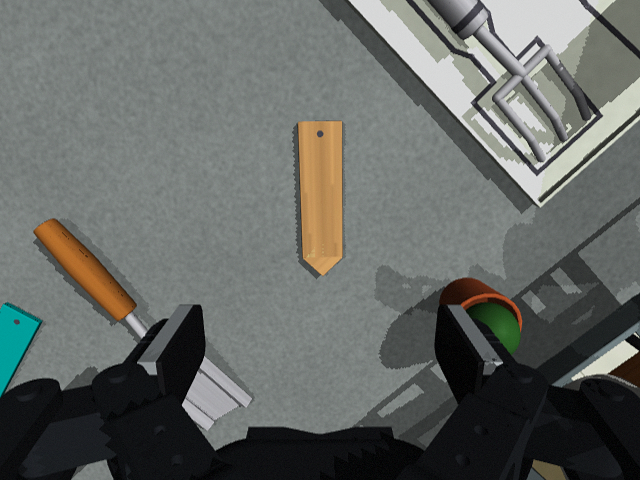

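Wrist view: the marker is at (320,197), point downward in the picture at (322,275), with the turquoise decoy at far left. The mask fits it well. I descend over the tail half with the fingers half closed.

step_arm --pt "0 0 -0.016 0 0 0 0.62" --pt "0 0 0 39.3 1 0 0.62" --pt "0 0 0 0 0 45 0.62" --pt "0 0 0 0 0 45 0.62" --pt "0 0 0 0 0 45 0.62" --pt "0 0 0 0 0 45 0.62" --pt "0 0 0 0 0 15 0.62" --pt "0 0 0 0 0 2 0.62" --pt "0 0 0 0 0 0 0.62" --pt "0 0 0 0 0 0 0.62"

```text
time: 5.7
tcp_pos: [491.3, -342.6, 16.1]
tool_rot: [0.002, 0.376, 0.927, -0.001]
ft_force: [-0.2, -0.4, 0.4]
gripper_width: 0.622
gripper_force: 0.0
```

step_arm --pt "0 0 0 0 0 2 0.62" --pt "0 0 0 0 0 1 0.62" --pt "0 0 0 0 0 0 0.62"

```text
time: 6.08
tcp_pos: [489.8, -341.2, 10.9]
tool_rot: [-0.0, 0.376, 0.927, 0.0]
ft_force: [-0.8, 0.4, -0.0]
gripper_width: 0.615
gripper_force: 0.0
```

step_arm --pt "0 0 0 0 0 1 0.62" --pt "0 0 0 0 0 1 0.62" --pt "0 0 0 0 0 1 0.62" --pt "0 0 0 0 0 0 0.62"

```text
time: 6.58
tcp_pos: [489.8, -341.2, 7.8]
tool_rot: [-0.0, 0.376, 0.927, 0.0]
ft_force: [0.1, 0.4, -0.5]
gripper_width: 0.618
gripper_force: 0.0
```

step_arm --pt "0 0 0 0 0 1 0.62" --pt "0 0 0 0 0 0 0.62"

```text
time: 6.82
tcp_pos: [489.8, -341.2, 6.9]
tool_rot: [-0.0, 0.376, 0.927, 0.0]
ft_force: [0.3, 0.4, 0.5]
gripper_width: 0.618
gripper_force: 0.0
```

step_arm --pt "0 0 0 0 0 1 0.62" --pt "0 0 0 0 0 0 0.62"

```text
time: 7.08
tcp_pos: [489.8, -341.3, 5.9]
tool_rot: [-0.0, 0.376, 0.927, 0.0]
ft_force: [-0.4, -0.4, 0.8]
gripper_width: 0.622
gripper_force: 0.0
```

step_arm --pt "0 0 0 0 0 -1 0.5" --pt "0 0 0 0 0 0 0.3" --pt "0 0 0 0 0 0 0.3" --pt "0 0 0 0 0 0 0.3" --pt "0 0 0 0 0 0 0.3"

```text
time: 7.7
tcp_pos: [489.9, -341.3, 7.0]
tool_rot: [-0.0, 0.376, 0.927, 0.0]
ft_force: [-0.7, -1.0, -0.9]
gripper_width: 0.301
gripper_force: 0.0
```

```bash
python3 - <<'E'
from h import *
im=get_image("wrist");cv2.imwrite("pics/w2.png",im[:,:,::-1])
E
```

```text
(no output)
```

View pics/w2.png

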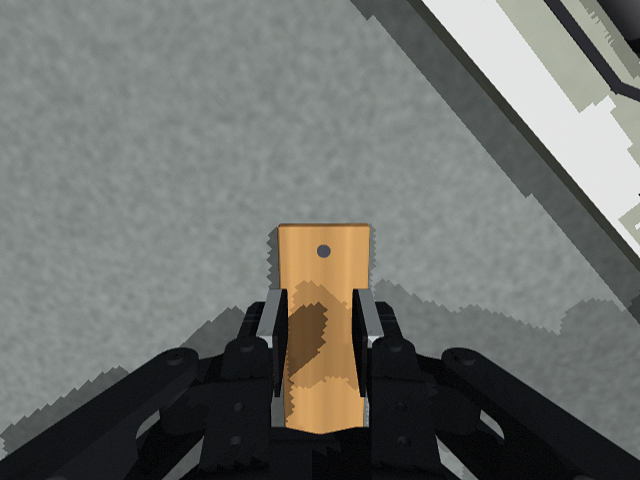

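```bash
python3 - <<'E'
import cv2,numpy as np
im=cv2.imread("pics/w2.png")[260:450,220:420]
im=cv2.convertScaleAbs(cv2.resize(im,None,fx=3.15,fy=3.15,interpolation=cv2.INTER_CUBIC),alpha=1.3,beta=30);cv2.imwrite("pics/w2c.png",im)
E
```

```text
(no output)
```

View pics/w2c.png

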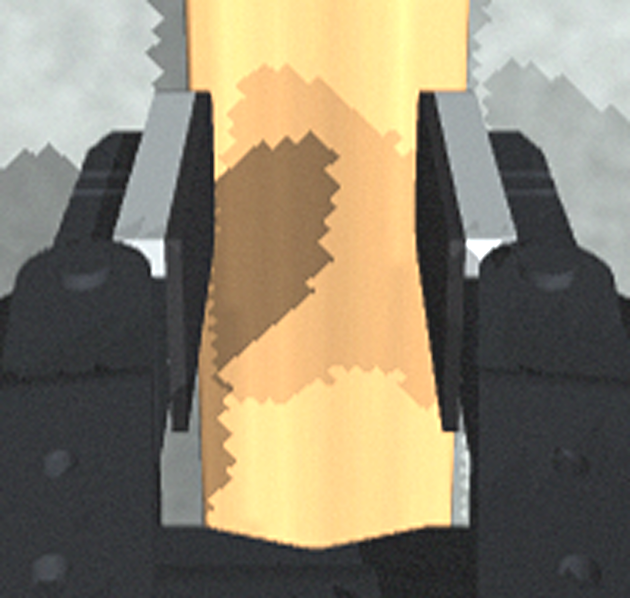

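The crop shows the pads (crop rows 92–240) overlapping the marker's edges, so the fingertips are above it. By the camera they sit about 25–30 mm higher than the stated tip offset implies. I open and feel downward in small steps.

step_arm --pt "0 0 0 0 0 0 0.62" --pt "0 0 0 0 0 0 0.62" --pt "0 0 0 0 0 0 0.62" --pt "0 0 0 0 0 4 0.62" --pt "0 0 0 0 0 4 0.62" --pt "0 0 0 0 0 0 0.62"

```text
time: 8.5
tcp_pos: [489.4, -340.9, -1.7]
tool_rot: [-0.001, 0.376, 0.927, 0.0]
ft_force: [-0.0, 0.2, -0.1]
gripper_width: 0.622
gripper_force: 0.0
```

step_arm --pt "0 0 0 0 0 2 0.62" --pt "0 0 0 0 0 2 0.62" --pt "0 0 0 0 0 0 0.62"

```text
time: 8.88
tcp_pos: [489.7, -341.2, -5.3]
tool_rot: [-0.0, 0.376, 0.927, 0.0]
ft_force: [0.0, -0.3, 0.0]
gripper_width: 0.618
gripper_force: 0.0
```

step_arm --pt "0 0 0 0 0 2 0.62" --pt "0 0 0 0 0 2 0.62" --pt "0 0 0 0 0 0 0.62"

```text
time: 9.25
tcp_pos: [489.7, -341.2, -9.3]
tool_rot: [-0.0, 0.376, 0.927, 0.0]
ft_force: [0.3, -0.1, -0.3]
gripper_width: 0.618
gripper_force: 0.0
```

step_arm --pt "0 0 0 0 0 2 0.62" --pt "0 0 0 0 0 2 0.62" --pt "0 0 0 0 0 2 0.62" --pt "0 0 0 0 0 0 0.62"

```text
time: 9.75
tcp_pos: [489.7, -341.2, -15.3]
tool_rot: [-0.0, 0.376, 0.927, 0.0]
ft_force: [0.2, -0.1, -0.4]
gripper_width: 0.62
gripper_force: 0.0
```

step_arm --pt "0 0 0 0 0 1.5 0.62" --pt "0 0 0 0 0 1.5 0.62" --pt "0 0 0 0 0 0 0.62"

```text
time: 10.12
tcp_pos: [489.7, -341.2, -18.2]
tool_rot: [-0.0, 0.376, 0.927, 0.0]
ft_force: [0.3, 0.6, -0.2]
gripper_width: 0.622
gripper_force: 0.0
```

step_arm --pt "0 0 0 0 0 1.5 0.62" --pt "0 0 0 0 0 0 0.62"

```text
time: 10.38
tcp_pos: [489.8, -341.2, -19.7]
tool_rot: [-0.0, 0.376, 0.927, 0.0]
ft_force: [0.1, 0.2, -0.3]
gripper_width: 0.62
gripper_force: 0.0
```

step_arm --pt "0 0 0 0 0 1.5 0.62" --pt "0 0 0 0 0 0 0.62"

```text
time: 10.62
tcp_pos: [489.8, -341.2, -21.2]
tool_rot: [-0.0, 0.376, 0.927, 0.0]
ft_force: [-1.2, -0.6, -0.8]
gripper_width: 0.62
gripper_force: 0.0
```

step_arm --pt "0 0 0 0 0 1 0.62" --pt "0 0 0 0 0 1 0.62" --pt "0 0 0 0 0 0 0.62"

```text
time: 11.0
tcp_pos: [489.8, -341.2, -23.1]
tool_rot: [-0.0, 0.376, 0.927, 0.0]
ft_force: [0.4, 0.4, 0.8]
gripper_width: 0.617
gripper_force: 0.0
```

step_arm --pt "0 0 0 0 0 1 0.62" --pt "0 0 0 0 0 0 0.62"

```text
time: 11.25
tcp_pos: [490.0, -341.4, -23.8]
tool_rot: [0.0, 0.376, 0.927, -0.0]
ft_force: [-0.2, 0.7, 1.6]
gripper_width: 0.618
gripper_force: 0.9
```

step_arm --pt "0 0 0 0 0 1 0.62" --pt "0 0 0 0 0 0 0.62"

```text
time: 11.5
tcp_pos: [490.0, -341.4, -23.8]
tool_rot: [-0.0, 0.376, 0.927, 0.0]
ft_force: [-1.7, 1.8, 7.6]
gripper_width: 0.617
gripper_force: 4.0
```

step_arm --pt "0 0 0 0 0 1 0.62" --pt "0 0 0 0 0 0 0.62"

```text
time: 11.75
tcp_pos: [490.0, -341.4, -23.9]
tool_rot: [-0.0, 0.376, 0.927, 0.0]
ft_force: [-3.3, 3.1, 13.5]
gripper_width: 0.627
gripper_force: 6.8
```

step_arm --pt "0 0 0 0 0 -5 0.62" --pt "0 0 0 0 0 0 0.55" --pt "0 0 0 0 0 0 0.4" --pt "0 0 0 0 0 0 0.3" --pt "0 0 0 0 0 0 0.2" --pt "0 0 0 0 0 0 0.2"

```text
time: 12.5
tcp_pos: [490.3, -341.7, -20.6]
tool_rot: [0.001, 0.376, 0.927, -0.0]
ft_force: [0.4, -0.5, 4.2]
gripper_width: 0.439
gripper_force: 60.5
```

Gripped: 60 N at opening 0.44, about 40 mm wide. Lift, yaw to face the clip, and move to a viewing pose beside it.

step_arm --pt "0 0 0 0 0 -20 0.2" --pt "0 0 0 0 0 -40 0.2" --pt "0 0 0 0 0 -54 0.2" --pt "0 0 0 0 0 -54 0.2" --pt "0 0 0 0 0 -54 0.2" --pt "0 0 0.16 0 0 0 0.2" --pt "0 0 0.16 0 0 0 0.2" --pt "0 0 0.16 0 0 0 0.2" --pt "0 0 0.16 0 0 0 0.2" --pt "0 0 0.16 0 0 0 0.2" --pt "0 0 0 49 -11 0 0.2" --pt "0 0 0 49 -11 0 0.2" --pt "0 0 0 49 -11 0 0.2" --pt "0 0 0 49 -11 0 0.2" --pt "0 0 0 49 -11 0 0.2" --pt "0 0 0 49 -11 0 0.2" --pt "0 0 0 49 -11 0 0.2" --pt "0 0 0 49 -11 0 0.2" --pt "0 0 0 49 -11 0 0.2" --pt "0 0 0 0 0 0 0.2"

```text
time: 15.0
tcp_pos: [389.4, 102.2, 201.2]
tool_rot: [-0.0, 0.705, 0.709, 0.0]
ft_force: [-0.0, -0.4, -1.3]
gripper_width: 0.445
gripper_force: 60.2
```

```bash
python3 - <<'E'
from h import *
R,t,s=tool();print(t,s["q"].round(2),R.round(3).tolist(),s["ft_force"],s["gripper_width"])
im=get_image("wrist");cv2.imwrite("pics/w3.png",im[:,:,::-1]);c=cam("wrist",(R,t))
np.savez("w3.npz",R=R,t=t)
for l in("clip","clip_arm","pile1","marker"):
  for m in masks_of("wrist",l): print(l,m["confidence"],m["bbox"])
big=cv2.resize(im[:,:,::-1],(800,600),interpolation=cv2.INTER_CUBIC);cv2.imwrite("pics/w3b.png",big)
E
```

```text
[389.42529062 102.20990765 201.24327497] [ 0.15 -0.13  2.13  0.    1.14  0.14] [[-0.006, 1.0, -0.0], [1.0, 0.006, 0.001], [0.001, -0.0, -1.0]] [-0.02806048 -0.42191525 -1.26318332] 0.44511019196613233
clip 0.85 [504.8, 173.9, 640.0, 428.4]
clip_arm 0.96 [583.6, 251.7, 640.0, 411.3]
pile1 0.93 [568.9, 181.8, 631.1, 377.2]
pile1 0.81 [564.3, 191.0, 588.2, 352.5]
marker 0.68 [263.7, 244.2, 373.3, 436.8]
```

View pics/w3b.png

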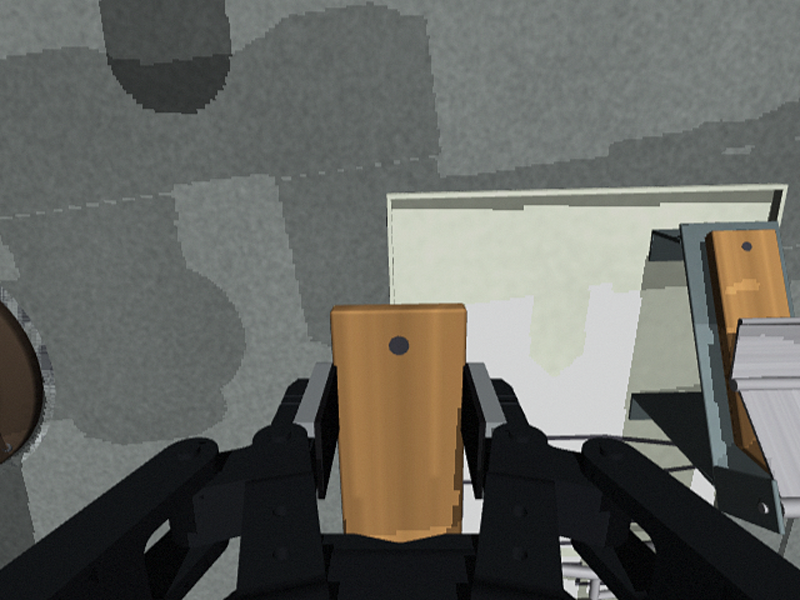

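The view shows the clip's low edge from (680,225) to (779,222), the pile's tail at (706–775,231) and the lip edge near (738,320), all in 800-px coordinates. The held marker's tail is at (331–467,305). Locating the clip now.

```bash
python3 - <<'E'
from h import *
d=np.load("w3.npz");c=cam("wrist",(d["R"],d["t"]))
f=lambda u,v,z:back(c,[[u/1.25,v/1.25]],z)[0].round(1)
print("low edge",f(680,225,40),f(779,222,40))
s,co=np.sin(np.deg2rad(28)),np.cos(np.deg2rad(28))
hz=lambda x,z:40+x*s+z*co
print("pile tail",f(706,233,hz(10,14)),f(775,230,hz(10,14)),"expected y=low-%.1f"%(10*co-14*s))
print("lip left",f(738,320,hz(70,32)),"y=low-%.1f"%(70*co-32*s))
print("tray rim",f(388,195,12),f(787,187,12))
print("plate near edge up",f(714,465,hz(152,0)),"y=low-%.1f"%(152*co))
# pile0/pile1 mask centre line
im=cv2.imread("pics/w3.png");g=cv2.cvtColor(im,cv2.COLOR_BGR2GRAY)
cc=cv2.cornerSubPix(g,np.array([[544,180],[623,177.6],[565,186.4],[620,184],[590,256],[310.4,156],[629.6,149.6]],np.float32),(3,3),(-1,-1),(3,50,.01));print(cc.round(1).tolist())
for p,z in zip(cc,(40,40,hz(10,14),hz(10,14),hz(70,32),12,12)):print(back(c,[p],z)[0].round(1))
E
```

```text
low edge [573.8 125.9  40. ] [638.4 128.2  40. ]
pile tail [581.3 123.7  57.1] [624.  125.8  57.1] expected y=low-2.3
lip left [581.1  82.  101.1] y=low-46.8
tray rim [381.5 141.5  12. ] [659.9 148.4  12. ]
plate near edge up [578.2  -6.5 111.4] y=low-134.2
[[543.2999877929688, 178.6999969482422], [623.0, 177.60000610351562], [565.0, 186.39999389648438], [619.2000122070312, 183.5], [591.7000122070312, 254.0], [308.6000061035156, 155.0], [630.0999755859375, 147.5]]
[573. 127.  40.]
[638.3 128.2  40. ]
[581.4 123.7  57.1]
[623.3 126.2  57.1]
[581.7  83.5 101.1]
[379.9 142.3  12. ]
[660.  150.2  12. ]
```

```bash
cat >> h.py <<'E'
PSI=0.03; CO=np.array([605.2,127.5,40.])
X=np.array([np.sin(PSI)*np.cos(.48869),-np.cos(PSI)*np.cos(.48869),np.sin(.48869)]);Y=np.array([np.cos(PSI),np.sin(PSI),0]);Z=np.cross(X,Y)
RC=np.c_[X,Y,Z]; RT=np.c_[-X,Y,-Z]; GX,GZ=44.8,20.6
def clipgo(x,y,z): goto(RT,CO+RC@np.array([x-GX,y,z-GZ]))
def clipnow():
    R,t,s=tool(); M=t-GX*R[:,0]-GZ*R[:,2]; print("marker in clip",((M-CO)@RC).round(1),"rot err",Ro.from_matrix(R.T@RT).as_rotvec().round(3),"q",s["q"].round(2),"F clip",(s["ft_force"]@RC).round(1),s["gripper_width"].round(3),s["time"])
E
python3 - <<'E'
from h import *
clipgo(-45,0,60)
c=cam("side");c2=cam("scene");print(back(c2,[[407,352],[256,297],[265,283]],160).round())
E
```

```text
turn [-0.008 -0.488 -0.031] then shift [185.3 214.8  92.3]
[[ 792.  336.  160.]
 [ 812. -163.  160.]
 [ 756. -159.  160.]]
```

step_arm --pt "-0.002 -0.122 -0.008 0 0 0 0.2" --pt "-0.002 -0.122 -0.008 0 0 0 0.2" --pt "-0.002 -0.122 -0.008 0 0 0 0.2" --pt "-0.002 -0.122 -0.007 0 0 0 0.2" --pt "0 0 0 46 13 0 0.2" --pt "0 0 0 46 13 0 0.2" --pt "0 0 0 46 13 0 0.2" --pt "0 0 0 47 15 0 0.2" --pt "0 0 0 0 54 0 0.2" --pt "0 0 0 0 54 0 0.2" --pt "0 0 0 0 53 0 0.2" --pt "0 0 0 0 0 31 0.2" --pt "0 0 0 0 0 31 0.2" --pt "0 0 0 0 0 30 0.2" --pt "0 0 0 0 0 0 0.2"

```text
time: 17.12
tcp_pos: [600.2, 222.8, 29.9]
tool_rot: [0.172, 0.676, 0.696, -0.172]
ft_force: [0.7, 0.3, -0.5]
gripper_width: 0.442
gripper_force: 60.2
```

```bash
python3 - <<'E'
from h import *
clipnow(); clipgo(-45,0,60)
R,t,s=tool()
im=get_image("wrist");c=cam("wrist",(R,t));np.savez("w4.npz",R=R,t=t);cv2.imwrite("pics/w4.png",im[:,:,::-1])
P=lambda v:proj(c,[CO+RC@np.array(q,float) for q in v])
# overlay model: plate low edge, pile tail, lip, arm
o=im[:,:,::-1].copy()
for seg,col in(([[0,-32,0],[0,32,0]],(0,0,255)),([[10,-20,14],[10,20,14],[90,20,14]],(255,0,0)),([[70,-25,32],[70,25,32]],(0,255,0)),([[0,-32,0],[150,-32,0]],(0,255,255)),([[0,32,0],[150,32,0]],(0,255,255))):
    cv2.polylines(o,[P(seg).round().astype(int)],False,col,1)
cv2.imwrite("pics/w4o.png",cv2.resize(o,(800,600),interpolation=cv2.INTER_CUBIC))
E
```

```text
Traceback (most recent call last):
  File "h.py", line 35, in clipnow
    R,t,s=tool(); M=t-GX*R[:,0]-GZ*R[:,2]; print("marker in clip",((M-CO)@RC).round(1),"rot err",Ro.from_matrix(R.T@RT).as_rotvec().round(3),"q",s["q"].round(2),"F clip",(s["ft_force"]@RC).round(1),s["gripper_width"].round(3),s["time"])
                                                                                                                                                                                                      ^^^^^^^^^^^^^^^^^^^^^^^^
AttributeError: 'float' object has no attribute 'round'
```

```bash
sed -i 's/s\["gripper_width"\].round(3)/round(s["gripper_width"],3)/' h.py; cat > ov.py <<'E'
import sys
from h import *
clipnow(); clipgo(-45,0,60)
R,t,s=tool()
im=get_image("wrist");c=cam("wrist",(R,t));n=sys.argv[1];np.savez(n+".npz",R=R,t=t);cv2.imwrite(f"pics/{n}.png",im[:,:,::-1])
P=lambda v:proj(c,[CO+RC@np.array(q,float) for q in v])
o=im[:,:,::-1].copy()
for seg,col in(([[0,-32,0],[0,32,0]],(0,0,255)),([[10,-20,14],[10,20,14],[90,20,14]],(255,0,0)),([[70,-25,32],[70,25,32]],(0,255,0)),([[0,-32,0],[150,-32,0]],(0,255,255)),([[0,32,0],[150,32,0]],(0,255,255))):
    cv2.polylines(o,[P(seg).round().astype(int)],False,col,1)
cv2.imwrite(f"pics/{n}o.png",cv2.resize(o,(800,600),interpolation=cv2.INTER_CUBIC))
E
python3 ov.py w4
```

```text
marker in clip [-44.2  -2.   56.6] rot err [-0.007  0.002  0.001] q [ 0.51  0.71  1.52 -0.46  1.2   0.71] F clip [-0.5  0.7 -0.3] 0.442 17.125
turn [-0.007  0.002  0.001] then shift [ 0.8  2.1 -3.5]
```

View pics/w4o.png

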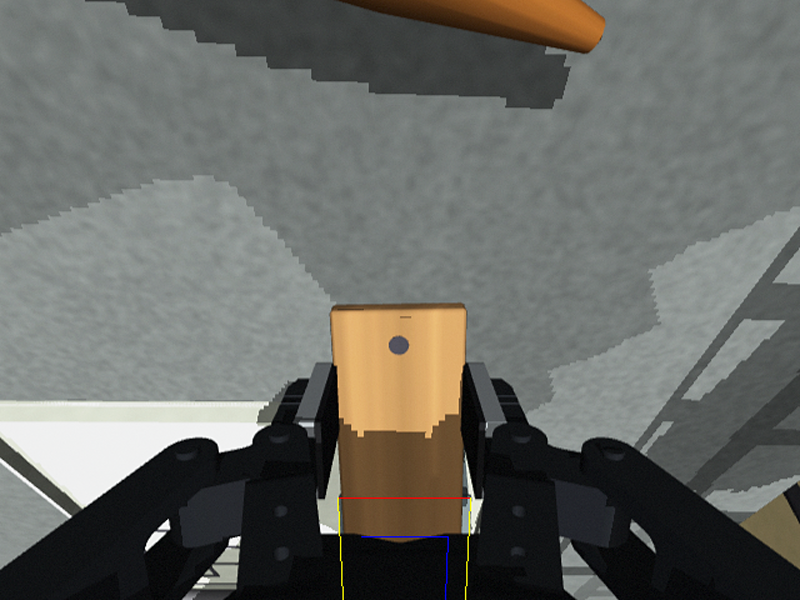

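The view ahead is hidden by the gripper; the marker sits straight in the grip, and the dibber's tip shows at the top (590,40). I lower the marker toward the pile and feel for contact.

step_arm --pt "-0.007 0.002 0 0 0 0 0.2" --pt "0 0 0 0 2 20 0.2" --pt "0 0 0 0 0 15 0.2" --pt "0 0 0 0 0 3 0.2" --pt "0 0 0 0 0 0 0.2" --pt "0 0 0 0 0 0 0.2"

```text
time: 17.92
tcp_pos: [605.3, 209.4, -0.2]
tool_rot: [0.176, 0.675, 0.698, -0.164]
ft_force: [-0.3, -0.3, 0.1]
gripper_width: 0.443
gripper_force: 60.2
```

```bash
python3 -c "
from h import *
clipnow()"
```

```text
marker in clip [-46.3   2.4  23.4] rot err [ 0.009 -0.003  0.001] q [ 0.49  0.74  1.54 -0.49  1.13  0.73] F clip [ 0.3 -0.3 -0.1] 0.443 17.925
```

step_arm --pt "0 0 0 0 0 1 0.2" --pt "0 0 0 0 0 1 0.2" --pt "0 0 0 0 0 0 0.2"

```text
time: 18.3
tcp_pos: [604.8, 208.1, -2.3]
tool_rot: [0.175, 0.675, 0.698, -0.165]
ft_force: [-0.6, -0.7, 0.1]
gripper_width: 0.445
gripper_force: 60.2
```

step_arm --pt "0 0 0 0 0 1 0.2" --pt "0 0 0 0 0 0 0.2"

```text
time: 18.55
tcp_pos: [604.8, 207.6, -3.3]
tool_rot: [0.175, 0.675, 0.698, -0.165]
ft_force: [-0.2, -0.7, -0.7]
gripper_width: 0.444
gripper_force: 60.2
```

step_arm --pt "0 0 0 0 0 1 0.2" --pt "0 0 0 0 0 0 0.2"

```text
time: 18.8
tcp_pos: [604.9, 207.1, -4.2]
tool_rot: [0.175, 0.675, 0.698, -0.165]
ft_force: [-0.4, -0.1, -0.2]
gripper_width: 0.441
gripper_force: 60.2
```

step_arm --pt "0 0 0 0 0 1 0.2" --pt "0 0 0 0 0 1 0.2" --pt "0 0 0 0 0 0 0.2"

```text
time: 19.18
tcp_pos: [605.1, 206.5, -5.3]
tool_rot: [0.175, 0.675, 0.698, -0.165]
ft_force: [-0.8, 0.7, 2.8]
gripper_width: 0.442
gripper_force: 60.6
```

step_arm --pt "0 0 0 0 0 1 0.2" --pt "0 0 0 0 0 0 0.2"

```text
time: 19.42
tcp_pos: [605.2, 206.4, -5.7]
tool_rot: [0.175, 0.675, 0.698, -0.165]
ft_force: [-2.5, 2.3, 6.3]
gripper_width: 0.447
gripper_force: 61.0
```

step_arm --pt "0 0 0 0 0 1 0.2" --pt "0 0 0 0 0 0 0.2"

```text
time: 19.68
tcp_pos: [605.2, 206.3, -5.7]
tool_rot: [0.175, 0.675, 0.697, -0.164]
ft_force: [-3.7, 2.7, 9.3]
gripper_width: 0.446
gripper_force: 61.3
```

```bash
python3 -c "
from h import *
clipnow()"
```

```text
marker in clip [-46.2   2.2  17.1] rot err [ 0.009 -0.003  0.001] q [ 0.48  0.75  1.55 -0.49  1.12  0.73] F clip [ 1.9 -3.6  9.5] 0.446 19.675
```

Contact with the pile at reading z≈17.3, so about 3 mm calibration offset. I back off slightly, square up, and slide up toward the mouth.

step_arm --pt "0.009 -0.003 0 0 0 -3 0.2" --pt "0 0 0 -5 -2 0 0.2" --pt "0 0 0 -10 0 0 0.2" --pt "0 0 0 -10 0 0 0.2" --pt "0 0 0 -10 0 0 0.2" --pt "0 0 0 -5 0 0 0.2" --pt "0 0 0 0 0 0 0.2"

```text
time: 20.55
tcp_pos: [604.3, 170.9, 14.2]
tool_rot: [0.173, 0.676, 0.696, -0.169]
ft_force: [-0.0, -0.4, -0.8]
gripper_width: 0.439
gripper_force: 60.2
```

```bash
python3 -c "
from h import *
clipnow()"
```

```text
marker in clip [-5.6  0.5 18.2] rot err [-0.001 -0.     0.   ] q [ 0.44  0.7   1.59 -0.5   1.12  0.69] F clip [-0.  -0.1 -0.9] 0.439 20.55
```

step_arm --pt "0 0 0 -6 0 0 0.2" --pt "0 0 0 -6 0 0 0.2" --pt "0 0 0 -6 0 0 0.2" --pt "0 0 0 -6 0 0 0.2" --pt "0 0 0 0 0 0 0.2"

```text
time: 21.18
tcp_pos: [604.5, 150.8, 24.6]
tool_rot: [0.173, 0.676, 0.697, -0.168]
ft_force: [-0.0, 2.9, -3.4]
gripper_width: 0.446
gripper_force: 60.2
```

step_arm --pt "0 0 0 -5 0 0 0.2" --pt "0 0 0 -5 0 0 0.2" --pt "0 0 0 -5 0 0 0.2" --pt "0 0 0 0 0 0 0.2"

```text
time: 21.68
tcp_pos: [605.0, 144.9, 28.9]
tool_rot: [0.169, 0.677, 0.698, -0.162]
ft_force: [-0.9, 18.0, -11.1]
gripper_width: 0.448
gripper_force: 60.3
```

```bash
python3 -c "
from h import *
clipnow()"
```

```text
marker in clip [24.5  0.3 18.2] rot err [ 0.003 -0.016 -0.   ] q [ 0.4   0.65  1.63 -0.5   1.1   0.65] F clip [-21.2  -0.3  -1.3] 0.448 21.675
```

Unexpected: −21 N along the push at reading x=24.5. I look before pushing further.

```bash
python3 - <<'E'
from h import *
o=[]
for n in("side","scene"):
    c=cam(n);im=get_image(n)[:,:,::-1].copy()
    u=proj(c,[CO+RC@np.array([70,0,40.])])[0].round().astype(int)
    R,t,s=tool()
    k=im[u[1]-50:u[1]+50,u[0]-50:u[0]+16+0*0+34]
    o.append(cv2.resize(k,(400,400),interpolation=cv2.INTER_CUBIC))
    print(n,u)
    P=lambda v:proj(c,[CO+RC@np.array(q,float) for q in v]).round(1).tolist()
    print("lip,plate low,tip,tail",P([[70,-25,32],[70,25,32],[0,-32,0],[0,32,0],[99,0,18],[-50,-20,18],[-50,20,18]]))
cv2.imwrite("pics/s5.png",cv2.convertScaleAbs(np.hstack(o),alpha=1.2))
E
```

```text
side [265 257]
lip,plate low,tip,tail [[271.8, 261.2], [260.3, 255.3], [263.2, 285.3], [248.8, 277.2], [273.5, 253.7], [247.7, 293.6], [238.7, 288.3]]
scene [351 279]
lip,plate low,tip,tail [[351.9, 273.0], [346.9, 285.4], [364.0, 283.6], [358.0, 299.2], [340.5, 275.9], [377.0, 292.4], [373.4, 302.3]]
```

View pics/s5.png

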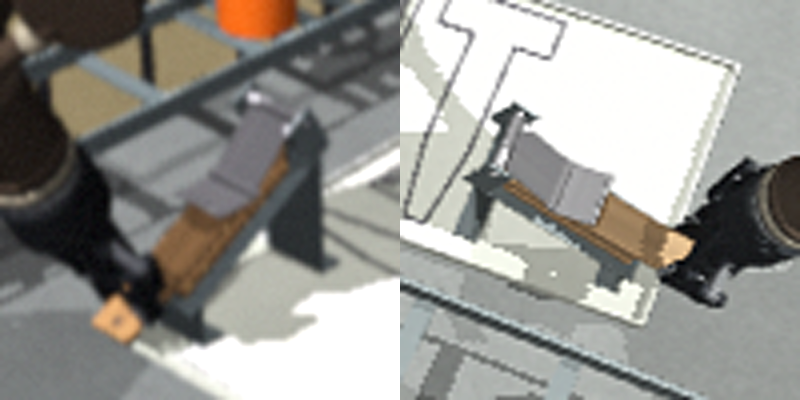

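Side and scene crops show the marker's point already under the raised lip, with the fingers close to the clip's low end. I check the wrench to see where the resistance acts.

step_arm --pt "0 0 0 0 0 0 0.2"

```text
time: 21.9
tcp_pos: [604.9, 144.8, 28.8]
tool_rot: [0.169, 0.677, 0.698, -0.163]
ft_force: [-0.7, 18.9, -10.8]
gripper_width: 0.438
gripper_force: 60.3
```

```bash
python3 -c "
from h import *
clipnow()
R,t,s=tool();f=s['ft_force'];m=s['ft_torque']
print('tool F',(R.T@f).round(2),'M',(1000*R.T@m).round(0),'M if world at tcp; r0=',(np.cross(f,1000*m)/(f@f)).round(1),'tool',(R.T@(np.cross(f,1000*m)/(f@f))).round(1))
"
```

```text
marker in clip [24.6  0.2 18.2] rot err [ 0.002 -0.015  0.001] q [ 0.4   0.65  1.63 -0.5   1.1   0.65] F clip [-21.8  -0.1  -0.7] 0.438 21.9
tool F [21.79 -0.1   1.02] M [ -45. 3886.    5.] M if world at tcp; r0= [   2.8  -88.5 -154.6] tool [ -8.3  -0.3 177.9]
```

```bash
python3 - <<'E'
from h import *
im=get_image("wrist");cv2.imwrite("pics/w6.png",im[:,:,::-1])
for m in masks_of("wrist","marker")[:2]: print(m["confidence"],m["bbox"])
a=cv2.imread("pics/w3.png");b=cv2.imread("pics/w6.png")
# tail edge row & hole in both (HSV wood), columns 300..340
for i in(a,b):
    h=cv2.cvtColor(i,cv2.COLOR_BGR2HSV);w=((h[...,0]<20)&(h[...,1]>90)).astype(np.uint8)
    print("wood top row per col",[int(np.argmax(w[180:330,c]))+180 for c in(280,300,320,340,360)],"row260 cols",np.where(w[260])[0][[0,-1]])
for l in("clip_arm",):
    get_image("side")
    for m in masks_of("side",l)[:1]: print(l,m["bbox"])
E
```

```text
wood top row per col [244, 244, 244, 243, 243] row260 cols [  3 589]
wood top row per col [244, 244, 244, 243, 243] row260 cols [264 372]
clip_arm [259.8, 230.2, 290.7, 264.8]
```

step_arm --pt "0 0 0 -2 0 0 0.2" --pt "0 0 0 -2 0 0 0.2" --pt "0 0 0 0 0 0 0.2"

```text
time: 22.48
tcp_pos: [605.0, 144.9, 29.3]
tool_rot: [0.167, 0.677, 0.698, -0.159]
ft_force: [-1.0, 24.4, -14.0]
gripper_width: 0.443
gripper_force: 60.3
```

```bash
python3 -c "
from h import *
clipnow()
R,t,s=tool();print(R.T@s['ft_force'],1000*R.T@s['ft_torque'])
get_image('side');print(masks_of('side','clip_arm')[0]['bbox'])
"
```

```text
marker in clip [24.9  0.3 18.3] rot err [ 0.004 -0.023 -0.   ] q [ 0.39  0.64  1.63 -0.49  1.09  0.64] F clip [-28.2  -0.3  -0.9] 0.443 22.475
[28.13353867 -0.26539765  1.57290758] [  90.32128253 5250.16793293  -27.51641981]
[260.9, 230.4, 290.7, 260.3]
```

Explanation found: my earlier "contact" was the marker's tail touching the table, so the marker is really about 4 mm above the pile, and the arm has been lifted to its end of travel. Back off, lower onto the pile by feel, then push again.

step_arm --pt "0 0 0 10 0 0 0.2" --pt "0 0 0 10 0 0 0.2" --pt "0 0 0 10 0 0 0.2" --pt "0 0 0 3 0 2 0.2" --pt "0 0 0 0 0 0 0.2"

```text
time: 23.2
tcp_pos: [604.5, 161.2, 17.0]
tool_rot: [0.174, 0.675, 0.697, -0.169]
ft_force: [-0.3, -0.6, -0.4]
gripper_width: 0.442
gripper_force: 60.5
```

```bash
python3 -c "
from h import *
clipnow()"
```

```text
marker in clip [ 4.2  0.4 16.1] rot err [-0.001  0.001  0.001] q [ 0.43  0.69  1.6  -0.5   1.11  0.68] F clip [ 0.3 -0.3 -0.6] 0.442 23.2
```

step_arm --pt "0 0 0 0 0 1 0.2" --pt "0 0 0 0 0 0 0.2"

```text
time: 23.45
tcp_pos: [604.6, 160.7, 16.2]
tool_rot: [0.173, 0.675, 0.697, -0.169]
ft_force: [0.6, 0.5, -0.9]
gripper_width: 0.446
gripper_force: 60.5
```

```bash
python3 -c "
from h import *
clipnow()"
```

```text
marker in clip [ 4.2  0.4 15.2] rot err [-0.001  0.001  0.001] q [ 0.43  0.69  1.6  -0.5   1.11  0.68] F clip [-0.8  0.6 -0.6] 0.446 23.45
```

step_arm --pt "0 0 0 0 0 1 0.2" --pt "0 0 0 0 0 0 0.2"

```text
time: 23.7
tcp_pos: [604.6, 160.5, 15.3]
tool_rot: [0.174, 0.675, 0.697, -0.169]
ft_force: [0.4, -0.3, 1.0]
gripper_width: 0.445
gripper_force: 60.6
```

step_arm --pt "0 0 0 0 0 1 0.2" --pt "0 0 0 0 0 0 0.2"

```text
time: 23.95
tcp_pos: [604.7, 160.2, 14.7]
tool_rot: [0.174, 0.675, 0.697, -0.169]
ft_force: [-0.1, 0.9, 3.0]
gripper_width: 0.442
gripper_force: 60.8
```

step_arm --pt "0 0 0 0 0 1 0.2" --pt "0 0 0 0 0 0 0.2"

```text
time: 24.2
tcp_pos: [604.7, 159.9, 13.9]
tool_rot: [0.174, 0.675, 0.697, -0.169]
ft_force: [-0.9, 1.9, 4.9]
gripper_width: 0.442
gripper_force: 61.0
```

Pile contact is felt at reading z≈14, as expected. Ease off 1.5 mm and push up.

step_arm --pt "0 0 0 0 0 -1.5 0.2" --pt "0 0 0 -6 0 0 0.2" --pt "0 0 0 -6 0 0 0.2" --pt "0 0 0 -6 0 0 0.2" --pt "0 0 0 -6 0 0 0.2" --pt "0 0 0 -6 0 0 0.2" --pt "0 0 0 0 0 0 0.2"

```text
time: 25.08
tcp_pos: [605.6, 143.4, 24.9]
tool_rot: [0.168, 0.677, 0.698, -0.16]
ft_force: [0.0, 22.2, -8.0]
gripper_width: 0.444
gripper_force: 60.8
```

```bash
python3 -c "
from h import *
clipnow()"
```

```text
marker in clip [24.1  0.8 13.8] rot err [ 0.004 -0.02  -0.001] q [ 0.39  0.65  1.63 -0.5   1.09  0.65] F clip [-23.4   0.7   3.3] 0.444 25.075
```

```bash
python3 - <<'E'
from h import *
R,t,s=tool();print((R.T@s['ft_force']).round(1),(1000*R.T@s['ft_torque']).round(0))
w=get_image("wrist")[:,:,::-1];cv2.imwrite("pics/w7.png",w)
si=get_image("side")[:,:,::-1];cv2.imwrite("pics/side7.png",si);sc=get_image("scene")[:,:,::-1];cv2.imwrite("pics/scene7.png",sc)
s0=cv2.imread("pics/side0.png")
z=lambda i,x,y,k:cv2.resize(i[y:y+300//k,x:x+400//k],(400,300),interpolation=cv2.INTER_CUBIC)
b=lambda i:cv2.convertScaleAbs(i,alpha=1.6,beta=15)
top=np.hstack([b(z(si,222,215,4)),z(s0,222,215,4)])
bot=np.hstack([b(cv2.resize(w[220:460,160:480],(400,300),interpolation=cv2.INTER_CUBIC)),b(z(sc,310,245,5))])
cv2.imwrite("pics/m7.png",np.vstack([top,bot]))
E
```

```text
[23.4  0.7 -2.9] [  64. 3987.  -20.]
```

View pics/m7.png

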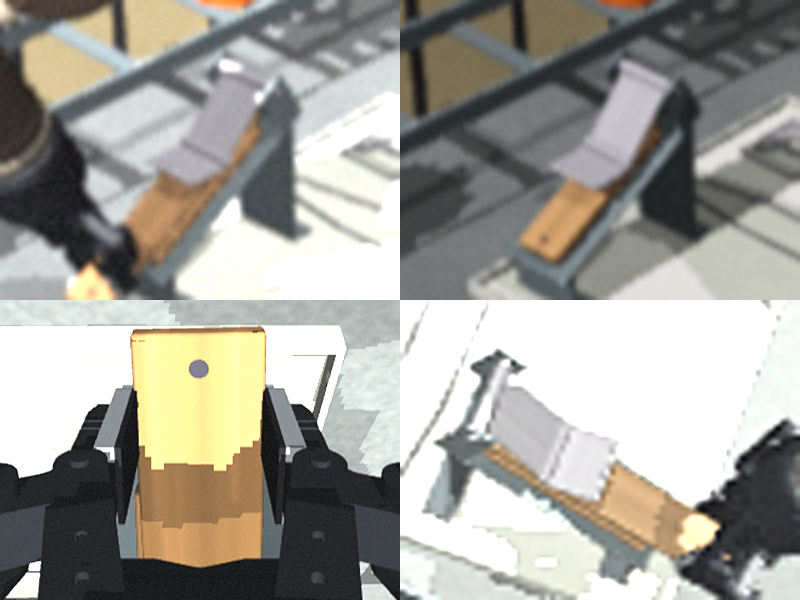

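The montage shows the lip edge raised slightly (from (148,178) to about (155,172)), and the fingers beside the clip's low end. I back off and step in finely to see where the resistance begins.

step_arm --pt "0 0 0 8 0 0 0.2" --pt "0 0 0 8 0 0 0.2" --pt "0 0 0 4 0 -1 0.2" --pt "0 0 0 0 0 0 0.2"

```text
time: 25.72
tcp_pos: [604.9, 151.4, 20.3]
tool_rot: [0.174, 0.675, 0.697, -0.169]
ft_force: [0.4, 0.6, 2.9]
gripper_width: 0.442
gripper_force: 60.8
```

```bash
cat > r.py <<'E'
from h import *
clipnow();R,t,s=tool();print('tool F',(R.T@s['ft_force']).round(1),'M',(1000*R.T@s['ft_torque']).round(0))
E
python3 r.py
```

```text
marker in clip [14.4  0.4 14.5] rot err [-0.001  0.001  0.001] q [ 0.41  0.67  1.61 -0.51  1.11  0.67] F clip [0.9 0.4 2.8] 0.442 25.725
tool F [-0.9  0.4 -2.8] M [-19. -10. -46.]
```

step_arm --pt "0 0 0 -3 0 0 0.2" --pt "0 0 0 0 0 0 0.2"

```text
time: 25.98
tcp_pos: [604.9, 151.3, 20.5]
tool_rot: [0.172, 0.676, 0.697, -0.167]
ft_force: [0.6, 6.3, -1.4]
gripper_width: 0.443
gripper_force: 60.7
```

```bash
python3 r.py
```

```text
marker in clip [14.7  0.4 14.3] rot err [ 0.    -0.005  0.001] q [ 0.41  0.67  1.61 -0.51  1.1   0.67] F clip [-6.2  0.8  1.7] 0.443 25.975
tool F [ 6.2  0.8 -1.7] M [ -81. 1091. -108.]
```

step_arm --pt "0 0 0 -3 0 0 0.2" --pt "0 0 0 0 0 0 0.2"

```text
time: 26.22
tcp_pos: [604.8, 150.2, 21.1]
tool_rot: [0.171, 0.676, 0.697, -0.166]
ft_force: [1.0, 8.4, -3.0]
gripper_width: 0.441
gripper_force: 60.7
```

```bash
python3 r.py
```

```text
marker in clip [16.1  0.3 14.2] rot err [ 0.001 -0.008  0.001] q [ 0.41  0.67  1.62 -0.5   1.1   0.66] F clip [-8.8  1.2  1.3] 0.441 26.225
tool F [ 8.8  1.2 -1.2] M [ -64. 1685.  -39.]
```

step_arm --pt "0 0 0 -3 0 0 0.2" --pt "0 0 0 0 0 0 0.2"

```text
time: 26.48
tcp_pos: [604.7, 147.9, 22.3]
tool_rot: [0.171, 0.676, 0.697, -0.165]
ft_force: [0.2, 9.6, -3.4]
gripper_width: 0.442
gripper_force: 60.7
```

```bash
python3 r.py
```

```text
marker in clip [18.6  0.1 14.2] rot err [ 0.001 -0.008  0.001] q [ 0.4   0.66  1.62 -0.5   1.1   0.66] F clip [-10.1   0.4   1.5] 0.442 26.475
tool F [10.1  0.5 -1.4] M [ -80. 1753.  -53.]
```

Lip contact starts at tip x≈90 as predicted and slides at about 10 N. The tool pitches under load (rot err −0.02), which digs the tip into the pile and likely wedges it. I pre-tilt the tip upward and push on.

step_arm --pt "0 -0.03 0 0 0 0 0.2" --pt "0 0 0 -3 0 0 0.2" --pt "0 0 0 -3 0 0 0.2" --pt "0 0 0 0 0 0 0.2"

```text
time: 26.98
tcp_pos: [604.6, 144.2, 24.2]
tool_rot: [0.18, 0.674, 0.695, -0.174]
ft_force: [-0.2, 11.0, -6.1]
gripper_width: 0.447
gripper_force: 60.6
```

```bash
python3 r.py
```

```text
marker in clip [22.3 -0.1 15.3] rot err [0.001 0.018 0.001] q [ 0.41  0.67  1.62 -0.53  1.12  0.68] F clip [-12.6   0.1  -0.2] 0.447 26.975
tool F [12.6  0.1  0. ] M [ -39. 2550.  -14.]
```

step_arm --pt "0 0 0 -3 0 0 0.2" --pt "0 0 0 -3 0 0 0.2" --pt "0 0 0 0 0 0 0.2"

```text
time: 27.35
tcp_pos: [604.6, 143.1, 25.1]
tool_rot: [0.178, 0.675, 0.696, -0.171]
ft_force: [0.2, 20.1, -11.2]
gripper_width: 0.442
gripper_force: 60.5
```

```bash
python3 r.py
```

```text
marker in clip [23.9 -0.2 15.2] rot err [ 0.002  0.009 -0.   ] q [ 0.41  0.66  1.62 -0.52  1.11  0.67] F clip [-23.    0.8  -0.5] 0.442 27.35
tool F [23.   0.8  0.3] M [ -48. 4275. -113.]
```

The stop is at the same x (≈24) whatever the height or pitch, so something near the gripper probably blocks rather than the lip. The marker is held by the sprung arm with its balance point over the pile, so I unload, release, and will push it home from its tail end with shut fingers.

step_arm --pt "0 0.018 0 5 0 0 0.2" --pt "0 0 0 3 0 0 0.2" --pt "0 0 0 0 0 0 0.2"

```text
time: 27.72
tcp_pos: [604.4, 143.5, 24.6]
tool_rot: [0.175, 0.675, 0.696, -0.171]
ft_force: [-1.0, 7.6, -1.1]
gripper_width: 0.438
gripper_force: 60.7
```

```bash
python3 r.py
```

```text
marker in clip [23.2 -0.2 14.8] rot err [-0.     0.006  0.001] q [ 0.4   0.66  1.62 -0.52  1.11  0.67] F clip [-7.3 -0.8  2.7] 0.438 27.725
tool F [ 7.3 -0.8 -2.7] M [ -49. 1456.  -38.]
```

step_arm --pt "0 0 0 2 0 0 0.2" --pt "0 0 0 0 0 0 0.55" --pt "0 0 0 0 0 0 0.7" --pt "0 0 0 0 0 0 0.75" --pt "0 0 0 0 0 -20 0.75" --pt "0 0 0 0 0 -30 0.75" --pt "0 0 0 30 0 0 0.5" --pt "0 0 0 30 0 0 0" --pt "0 0 0 0 0 0 0"

```text
time: 28.85
tcp_pos: [602.3, 221.2, 40.6]
tool_rot: [0.178, 0.673, 0.697, -0.173]
ft_force: [0.8, 0.1, -0.1]
gripper_width: 0.112
gripper_force: 0.0
```

```bash
cat > mk.py <<'E'
from h import *
R,t,s=tool();im=get_image("wrist");c=cam("wrist",(R,t));K,Rc,tc=c
cv2.imwrite("pics/wmk.png",im[:,:,::-1])
def clipback(uv,z):
    # intersect pixel rays with clip plane z (clip frame) -> clip coords
    Rm=Rc@RC; o=RC.T@(-Rc.T@tc-CO); d=np.c_[uv,np.ones(len(uv))]@np.linalg.inv(K).T@Rm
    return o+d*((z-o[2])/d[:,2])[:,None]
for m in masks_of("wrist","marker")[:3]:
    w=clipback(pts(m["mask"]),21); ct,a,e=axes(w)
    print(round(m["confidence"],2),m["bbox"],"clip c",ct.round(1),"ang",round(float(a),1),np.round(e,1),"x",w[:,0].min().round(1),w[:,0].max().round(1),"y",w[:,1].min().round(1),w[:,1].max().round(1))
    for k in(0,10,20): 
        q=w[abs(w[:,0]-w[:,0].min()-8-k)<2];print("  strip",k,q[:,1].min().round(1),q[:,1].max().round(1))
clipnow()
E
python3 mk.py
```

```text
0.63 [296.1, 316.3, 341.8, 436.1] clip c [-16.    0.6] ang 0.2 [26.8 76. ] x -54.0 22.0 y -12.7 14.1
  strip 0 -6.5 6.9
  strip 10 -6.6 7.0
  strip 20 -6.6 7.2
marker in clip [-35.9   0.6  65.6] rot err [0.    0.013 0.002] q [ 0.51  0.7   1.52 -0.47  1.21  0.71] F clip [-0.3  0.1 -0.4] 0.003 28.95
```

The marker stayed put (tail at clip x≈−53). Lower the shut fingers behind its tail and push.

step_arm --pt "0 0.013 0 0 0 0 0" --pt "0 0 0 0 -0.5 25 0" --pt "0 0 0 0 0 15 0" --pt "0 0 0 0 0 6 0" --pt "0 0 0 0 0 0 0"

```text
time: 29.58
tcp_pos: [602.6, 196.9, -0.4]
tool_rot: [0.173, 0.676, 0.697, -0.169]
ft_force: [-0.8, -0.0, -0.7]
gripper_width: 0.002
gripper_force: 0.0
```

```bash
python3 r.py
```

```text
marker in clip [-35.5  -0.4  17.6] rot err [-0.002 -0.     0.001] q [ 0.47  0.73  1.56 -0.49  1.13  0.72] F clip [-0.4 -0.8 -0.7] 0.002 29.575
tool F [ 0.4 -0.8  0.7] M [ 34. 259. -65.]
```

step_arm --pt "0 0 0 -5 0 0 0" --pt "0 0 0 -5 0 0 0" --pt "0 0 0 -4 0 0 0" --pt "0 0 0 -4 0 0 0" --pt "0 0 0 0 0 0 0"

```text
time: 30.2
tcp_pos: [603.4, 181.3, 8.6]
tool_rot: [0.173, 0.676, 0.697, -0.168]
ft_force: [0.6, -0.2, -0.1]
gripper_width: 0.001
gripper_force: 0.0
```

```bash
python3 mk.py; python3 r.py
```

```text
0.67 [267.4, 331.2, 367.1, 435.7] clip c [-29.2  -0.8] ang 0.0 [39.  48.8] x -53.6 -4.8 y -20.4 18.7
marker in clip [-17.8  -0.3  18. ] rot err [-0.001 -0.001  0.001] q [ 0.45  0.71  1.58 -0.49  1.12  0.7 ] F clip [ 0.3  0.1 -0.3] -0.001 30.3
tool F [-0.3  0.1  0.3] M [-27. 252. -14.]Traceback (most recent call last):
  File "mk.py", line 12, in <module>
    q=w[abs(w[:,0]-w[:,0].min()-8-k)<2];print("  strip",k,q[:,1].min().round(1),q[:,1].max().round(1))
                                                          ~~~~~~~~~~^^
    return umr_minimum(a, axis, None, out, keepdims, initial, where)
ValueError: zero-size array to reduction operation minimum which has no identity
```

step_arm --pt "0 0 0 -4 0 0 0" --pt "0 0 0 -4 0 0 0" --pt "0 0 0 0 0 0 0"

```text
time: 30.68
tcp_pos: [603.6, 180.4, 9.8]
tool_rot: [0.17, 0.677, 0.698, -0.163]
ft_force: [-0.7, 12.2, -6.2]
gripper_width: 0.002
gripper_force: 6.8
```

```bash
python3 r.py; python3 - <<'E'
from h import *
get_image("wrist")
for m in masks_of("wrist","marker")[:1]:
    k=m["mask"];print(m["bbox"],[int(k[r].sum()) for r in range(325,440,10)],[(int(c),int(k[:,c].argmax())) for c in range(270,370,12)])
E
```

```text
marker in clip [-15.8  -0.1  18.2] rot err [ 0.002 -0.013  0.   ] q [ 0.45  0.7   1.59 -0.49  1.11  0.69] F clip [-13.7  -0.3   0.3] 0.002 30.675
tool F [13.7 -0.3 -0.1] M [  36. 2481.   29.]
[269.1, 330.7, 368.9, 434.7] [0, 13, 0, 0, 0, 0, 0, 0, 14, 14, 16, 0] [(270, 334), (282, 0), (294, 0), (306, 0), (318, 397), (330, 0), (342, 0), (354, 0), (366, 331)]
```

```bash
python3 - <<'E'
from h import *
for n in("side","scene"):
    c=cam(n)
    def arm(th):
        P=[]
        for y in(-25,25):
            for x,z in((70,32),(105,15),(167,40)):
                r=np.array([x-167,z-40.]);q=np.array([[np.cos(th),np.sin(th)],[-np.sin(th),np.cos(th)]])@r
                P.append(CO+RC@np.array([167+q[0],y,40+q[1]]))
        return proj(c,P).round(1).tolist()
    print(n,"0   ",arm(0));print(n,".06",arm(.06));print(n,".12",arm(.12))
# registration: phase correlation of lip region between start and now
a0={n:cv2.imread(f"pics/{n}0.png") for n in("side","scene")}
for n in("side","scene"):
    now=get_image(n)[:,:,::-1];cv2.imwrite(f"pics/{n}8.png",now)
    u=np.mean(proj(cam(n),[CO+RC@np.array([88,0,24.])]),0)
    x,y=int(u[0])-12,int(u[1])-10
    T=a0[n][y:y+20,x:x+24]; S=now[y-10:y+30,x-10:x+34]
    r=cv2.matchTemplate(S,np.ascontiguousarray(T),cv2.TM_CCOEFF_NORMED);_,v,_,p=cv2.minMaxLoc(r);print(n,"lip shift px",p[0]-10,p[1]-10,round(v,2))
    for m in masks_of(n,"clip_arm")[:1]:
        k=m["mask"];print(n,[(r,*(np.where(k[r])[0][[0,-1]])) for r in range(228,290,3) if k[r].any()])
E
```

```text
side 0    [[271.8, 261.2], [280.8, 255.7], [290.1, 236.0], [260.3, 255.3], [269.3, 249.9], [278.5, 230.6]]
side .06 [[271.0, 260.3], [280.1, 255.3], [290.1, 236.0], [259.5, 254.3], [268.6, 249.5], [278.5, 230.6]]
side .12 [[270.3, 259.2], [279.4, 254.9], [290.1, 236.0], [258.8, 253.3], [267.9, 249.1], [278.5, 230.6]]
scene 0    [[351.9, 273.0], [341.2, 269.1], [329.8, 257.9], [346.9, 285.4], [336.1, 281.4], [324.5, 270.3]]
scene .06 [[352.8, 272.7], [342.0, 269.0], [329.8, 257.9], [347.8, 285.1], [337.0, 281.3], [324.5, 270.3]]
scene .12 [[353.6, 272.2], [342.9, 268.9], [329.8, 257.9], [348.7, 284.7], [337.8, 281.2], [324.5, 270.3]]
side lip shift px 5 -10 0.59
side [(231, np.int64(277), np.int64(283)), (234, np.int64(276), np.int64(289)), (237, np.int64(275), np.int64(288)), (240, np.int64(273), np.int64(286)), (243, np.int64(271), np.int64(284)), (246, np.int64(269), np.int64(282)), (249, np.int64(267), np.int64(281)), (252, np.int64(263), np.int64(279)), (255, np.int64(260), np.int64(278)), (258, np.int64(265), np.int64(274))]
scene lip shift px 0 0 0.69
scene [(258, np.int64(330), np.int64(331)), (261, np.int64(328), np.int64(333)), (264, np.int64(327), np.int64(337)), (267, np.int64(325), np.int64(341)), (270, np.int64(326), np.int64(346)), (273, np.int64(330), np.int64(352)), (276, np.int64(334), np.int64(352)), (279, np.int64(337), np.int64(351)), (282, np.int64(341), np.int64(350))]
```

step_arm --pt "0 0 0 -3 0 0 0" --pt "0 0 0 -3 0 0 0" --pt "0 0 0 0 0 0 0" --pt "0 0 0 0 0 0 0"

```text
time: 31.48
tcp_pos: [603.6, 179.9, 10.8]
tool_rot: [0.167, 0.677, 0.699, -0.16]
ft_force: [-1.8, 21.7, -10.8]
gripper_width: 0.002
gripper_force: 11.9
```

```bash
python3 r.py
```

```text
marker in clip [-14.7  -0.1  18.5] rot err [ 0.004 -0.022 -0.   ] q [ 0.44  0.69  1.59 -0.48  1.1   0.69] F clip [-24.2  -1.2   0.7] 0.002 31.475
tool F [24.2 -1.2 -0.2] M [  53. 4288.   16.]
```

Even pushing the tail, the tip stops at clip x≈99, so its upper edge is catching on the arm's kink. I regrip the marker and go in tip-down, so its top face lifts the lip's edge and the point slips below the kink. First the regrip.

step_arm --pt "0 0 0 6 0 0 0" --pt "0 0 0 8 0 0 0" --pt "0 0 0 0 0 -25 0.5" --pt "0 0 0 0 0 -20 0.75" --pt "0 0 0 -25 0 0 0.75" --pt "0 0 0 -24 0 0 0.75" --pt "0 0 0 0 0 25 0.75" --pt "0 0 0 0 0 20 0.7" --pt "0 0 0 0 0 3 0.7" --pt "0 0 0 0 0 0 0.65"

```text
time: 32.72
tcp_pos: [604.4, 136.4, 28.2]
tool_rot: [0.173, 0.675, 0.697, -0.169]
ft_force: [0.1, 0.1, 0.2]
gripper_width: 0.651
gripper_force: 0.0
```

```bash
python3 mk.py 2>/dev/null| head -3; python3 r.py
```

```text
0.65 [260.3, 222.0, 376.2, 435.6] clip c [-5.6  0.3] ang 0.8 [40.8 93.3] x -52.1 41.0 y -20.7 20.7
  strip 0 -20.7 19.3
  strip 10 -20.4 19.8
marker in clip [31.   0.4 15.6] rot err [ 0.    -0.001  0.001] q [ 0.39  0.65  1.63 -0.51  1.11  0.65] F clip [-0.   1.4  1.2] 0.648 32.825
tool F [ 0.   1.4 -1.2] M [  0. 232. -10.]
```

step_arm --pt "0 0 0 9 0 0 0.65" --pt "0 0 0 0 0 1 0.5" --pt "0 0 0 0 0 0 0.3" --pt "0 0 0 0 0 0 0.2" --pt "0 0 0 0 0 0 0.2" --pt "0 0 0 6 0 0 0.2" --pt "0 0 0 6 0 -1 0.2" --pt "0 0 0 0 0 0 0.2"

```text
time: 33.83
tcp_pos: [603.8, 155.5, 18.2]
tool_rot: [0.173, 0.675, 0.697, -0.169]
ft_force: [0.1, 0.3, 0.6]
gripper_width: 0.447
gripper_force: 60.2
```

```bash
sed -i 's/GX,GZ=44.8,20.6/GX,GZ=45.8,20.6/' h.py; cat > tilt.py <<'E'
import sys
from h import *
# tip (underside) in clip coords, pitch, and the shift (tool axes) for a turn d about tool y that keeps the tip, plus tool-axes of clip X/Z
d=float(sys.argv[1]) if len(sys.argv)>1 else .1
R,t,s=tool(); p=np.array([-GX-75,0,-GZ]); tip=RC.T@(t+R@p-CO)
Rd=Ro.from_rotvec([0,d,0]).as_matrix()
print("tip clip",tip.round(1),"pitch",round(float(Ro.from_matrix(RT.T@R).as_rotvec()[1]),3),"shift old axes",(p-Rd@p).round(2),"new axes",(Rd.T@(p-Rd@p)).round(2))
print("clip X in tool",(R.T@X).round(3),"clip Z in tool",(R.T@Z).round(3),"F clip",(s["ft_force"]@RC).round(1),"w",round(s["gripper_width"],3),"gf",s["gripper_force"],"t",s["time"],"q",s["q"].round(2))
E
python3 mk.py|head -1; python3 tilt.py .12
```

```text
0.78 [262.0, 246.7, 372.7, 434.7] clip c [-22.4  -0.1] ang 1.0 [40.2 83.9] x -64.7 19.5 y -20.7 20.5
tip clip [85.8 -0.3 14.5] pitch 0.001 shift old axes [  1.6    0.   -14.61] new axes [  3.33   0.   -14.31]
clip X in tool [-1.    -0.001 -0.001] clip Z in tool [ 0.001 -0.001 -1.   ] F clip [-0.5 -0.1  0.6] w 0.446 gf 60.13507962226868 t 33.925 q [ 0.42  0.68  1.61 -0.51  1.11  0.67]
```

step_arm --pt "0 0.12 0 2 0 -14.6 0.2" --pt "0 0.12 0 2 0 -14.6 0.2" --pt "0 0 0 0 0 0 0.2"

```text
time: 34.3
tcp_pos: [605.0, 170.1, 45.3]
tool_rot: [0.089, 0.692, 0.711, -0.085]
ft_force: [0.9, -1.6, -1.3]
gripper_width: 0.443
gripper_force: 60.2
```

```bash
python3 tilt.py .12
```

```text
tip clip [87.1  0.7 15.8] pitch 0.241 shift old axes [  1.6    0.   -14.61] new axes [  3.33   0.   -14.31]
clip X in tool [-0.971  0.003 -0.239] clip Z in tool [ 0.239  0.001 -0.971] F clip [ 0.8  0.9 -1.9] w 0.443 gf 60.236767530441284 t 34.3 q [ 0.33  0.56  1.67 -0.28  1.01  0.46]
```

step_arm --pt "0 0.12 0 2.5 0 -14.2 0.2" --pt "0 0.12 0 2.5 0 -14.2 0.2" --pt "0 0.12 0 2.5 0 -14.2 0.2" --pt "0 0 0 0 0 0 0.2"

```text
time: 34.8
tcp_pos: [603.6, 183.5, 84.7]
tool_rot: [-0.04, 0.696, 0.716, 0.038]
ft_force: [0.8, 1.7, -0.4]
gripper_width: 0.443
gripper_force: 60.3
```

```bash
python3 tilt.py .12
```

```text
tip clip [82.8 -0.2 14.5] pitch 0.6 shift old axes [  1.6    0.   -14.61] new axes [  3.33   0.   -14.31]
clip X in tool [-0.825  0.001 -0.565] clip Z in tool [ 0.565 -0.002 -0.825] F clip [-1.7  0.8  0.4] w 0.443 gf 60.3371125459671 t 34.8 q [0.17 0.45 1.73 0.14 0.96 0.06]
```

step_arm --pt "0 0 0 -3.3 0 -2.3 0.2" --pt "0 0 0 -3.3 0 -2.3 0.2" --pt "0 0 0 -3.3 0 -2.3 0.2" --pt "0 0 0 0 0 0 0.2"

```text
time: 35.3
tcp_pos: [602.5, 177.1, 89.2]
tool_rot: [-0.042, 0.695, 0.717, 0.038]
ft_force: [0.2, 8.0, -1.4]
gripper_width: 0.445
gripper_force: 60.3
```

```bash
python3 tilt.py .12
```

```text
tip clip [90.5 -0.9 15.3] pitch 0.602 shift old axes [  1.6    0.   -14.61] new axes [  3.33   0.   -14.31]
clip X in tool [-0.824 -0.003 -0.566] clip Z in tool [ 0.566 -0.002 -0.824] F clip [-7.8  0.4  2.5] w 0.445 gf 60.33551752567291 t 35.3 q [0.16 0.44 1.73 0.14 0.97 0.05]
```

step_arm --pt "0 0 0 -3.3 0 -2.3 0.2" --pt "0 0 0 -3.3 0 -2.3 0.2" --pt "0 0 0 0 0 0 0.2"

```text
time: 35.67
tcp_pos: [602.3, 169.2, 92.7]
tool_rot: [-0.042, 0.695, 0.717, 0.037]
ft_force: [0.3, 5.9, -2.3]
gripper_width: 0.441
gripper_force: 60.3
```

```bash
python3 tilt.py .12
```

```text
tip clip [99.2 -1.4 14.8] pitch 0.601 shift old axes [  1.6    0.   -14.61] new axes [  3.33   0.   -14.31]
clip X in tool [-0.825 -0.004 -0.565] clip Z in tool [ 0.565 -0.003 -0.825] F clip [-6.3  0.5  0.7] w 0.441 gf 60.34138083457947 t 35.675 q [0.14 0.43 1.73 0.14 0.98 0.04]
```

It slides well at 6 N. Continue past the kink.

step_arm --pt "0 0 0 -3.3 0.3 -2.3 0.2" --pt "0 0 0 -3.3 0.5 -2.3 0.2" --pt "0 0 0 0 0 0 0.2"

```text
time: 36.05
tcp_pos: [603.0, 164.0, 96.7]
tool_rot: [-0.043, 0.695, 0.716, 0.038]
ft_force: [-0.5, 11.1, -1.2]
gripper_width: 0.444
gripper_force: 60.3
```

```bash
python3 tilt.py .12
```

```text
tip clip [105.4  -1.   15.5] pitch 0.604 shift old axes [  1.6    0.   -14.61] new axes [  3.33   0.   -14.31]
clip X in tool [-0.823 -0.003 -0.568] clip Z in tool [ 0.568 -0.005 -0.823] F clip [-10.3  -0.1   4.2] w 0.444 gf 60.269179344177246 t 36.05 q [0.13 0.43 1.73 0.14 0.98 0.03]
```

step_arm --pt "0 0 0 -3.3 0.3 -2.3 0.2" --pt "0 0 0 -1.7 0 -1.1 0.2" --pt "0 0 0 0 0 0 0.2"

```text
time: 36.42
tcp_pos: [603.3, 162.0, 99.9]
tool_rot: [-0.045, 0.696, 0.716, 0.04]
ft_force: [-1.5, 18.4, 0.1]
gripper_width: 0.444
gripper_force: 60.3
```

```bash
python3 tilt.py -.12
```

```text
tip clip [108.4  -0.9  16.8] pitch 0.61 shift old axes [-3.33  0.   14.31] new axes [-1.6   0.   14.61]
clip X in tool [-0.82  -0.002 -0.573] clip Z in tool [ 0.573 -0.005 -0.82 ] F clip [-16.3  -1.    8.8] w 0.444 gf 60.31880736351013 t 36.425 q [0.13 0.42 1.73 0.15 0.99 0.02]
```

The tip is past the kink (x≈108). Flatten about the tip.

step_arm --pt "0 -0.12 0 -2 0 14 0.2" --pt "0 -0.12 0 -2 0 14.2 0.2" --pt "0 0 0 0 0 0 0.2"

```text
time: 36.8
tcp_pos: [602.8, 154.3, 69.4]
tool_rot: [0.044, 0.693, 0.718, -0.047]
ft_force: [-1.1, 5.1, -1.9]
gripper_width: 0.442
gripper_force: 60.7
```

```bash
python3 tilt.py -.12
```

```text
tip clip [110.4  -0.6  15.4] pitch 0.359 shift old axes [-3.33  0.   14.31] new axes [-1.6   0.   14.61]
clip X in tool [-0.936 -0.008 -0.352] clip Z in tool [ 0.352 -0.003 -0.936] F clip [-5.4 -1.   0.7] w 0.442 gf 60.650800466537476 t 36.8 q [ 0.25  0.49  1.7  -0.15  0.99  0.3 ]
```

step_arm --pt "0 -0.12 0 -2.5 0 14.2 0.2" --pt "0 -0.12 0 -2.5 0 14.2 0.2" --pt "0 0 0 0 0 0 0.2"

```text
time: 37.17
tcp_pos: [604.1, 141.7, 43.4]
tool_rot: [0.13, 0.683, 0.707, -0.129]
ft_force: [-0.8, 1.7, -1.3]
gripper_width: 0.447
gripper_force: 60.7
```

```bash
python3 tilt.py -.1
```

```text
tip clip [111.5  -0.   15.6] pitch 0.12 shift old axes [-2.66  0.   11.96] new axes [-1.45  0.   12.16]
clip X in tool [-0.993 -0.006 -0.12 ] clip Z in tool [ 0.12  -0.004 -0.993] F clip [-2.1 -0.8 -0.3] w 0.447 gf 60.66630721092224 t 37.175 q [ 0.35  0.59  1.66 -0.4   1.06  0.54]
```

Tip now at 111 and nearly flat, load only 2 N. Finish flattening and push up to the stop.

step_arm --pt "0 -0.12 0 -2.5 0 14.6 0.2" --pt "0 0 0 0 0 0 0.2" --pt "0 0 0 -6 0 0 0.2" --pt "0 0 0 -6 0 0 0.2" --pt "0 0 0 -6 0 0 0.2" --pt "0 0 0 0 0 0 0.2"

```text
time: 37.92
tcp_pos: [606.7, 116.3, 42.6]
tool_rot: [0.173, 0.676, 0.696, -0.169]
ft_force: [1.0, -0.6, -1.8]
gripper_width: 0.443
gripper_force: 60.5
```

```bash
python3 tilt.py -.1
```

```text
tip clip [131.9   1.2  17.6] pitch -0.0 shift old axes [-2.66  0.   11.96] new axes [-1.45  0.   12.16]
clip X in tool [-1. -0.  0.] clip Z in tool [-0.    -0.001 -1.   ] F clip [-0.2  1.  -1.9] w 0.443 gf 60.54925560951233 t 37.925 q [ 0.36  0.62  1.65 -0.52  1.11  0.62]
```

step_arm --pt "0 0 0 -6 0 0 0.2" --pt "0 0 0 -6 0 0 0.2" --pt "0 0 0 -6 0 0 0.2" --pt "0 0 0 0 0 0 0.2"

```text
time: 38.42
tcp_pos: [606.8, 100.7, 50.4]
tool_rot: [0.173, 0.675, 0.697, -0.169]
ft_force: [-0.3, -1.5, -2.6]
gripper_width: 0.442
gripper_force: 60.5
```

```bash
python3 tilt.py -.1
```

```text
tip clip [149.3   1.   17.3] pitch -0.001 shift old axes [-2.66  0.   11.96] new axes [-1.45  0.   12.16]
clip X in tool [-1.    -0.001  0.001] clip Z in tool [-0.001 -0.001 -1.   ] F clip [ 0.1 -0.4 -3. ] w 0.442 gf 60.52676439285278 t 38.425 q [ 0.34  0.6   1.66 -0.53  1.1   0.6 ]
```

step_arm --pt "0 0 0 -3 -1 2 0.2" --pt "0 0 0 -3 0 1 0.2" --pt "0 0 0 -2 0 0 0.2" --pt "0 0 0 -2 0 0 0.2" --pt "0 0 0 0 0 0 0.2"

```text
time: 39.05
tcp_pos: [606.4, 92.6, 51.8]
tool_rot: [0.173, 0.676, 0.697, -0.168]
ft_force: [-0.2, 5.3, -2.8]
gripper_width: 0.445
gripper_force: 60.8
```

```bash
python3 tilt.py -.1
```

```text
tip clip [157.2   0.3  14.3] pitch 0.003 shift old axes [-2.66  0.   11.96] new axes [-1.45  0.   12.16]
clip X in tool [-1.    -0.001 -0.003] clip Z in tool [ 0.003  0.    -1.   ] F clip [-6. -0.  0.] w 0.445 gf 60.81215858459473 t 39.05 q [ 0.33  0.59  1.67 -0.53  1.09  0.59]
```

The stop is felt: 6 N with the tip reading 157. Let go, rise, check the marker, and go look over the dibber.

step_arm --pt "0 0 0 2 0 0 0.4" --pt "0 0 0 0 0 0 0.65" --pt "0 0 0 0 0 0 0.75" --pt "0 0 0 0 0 -30 0.75" --pt "0 0 0 0 0 -50 0.75" --pt "0 0 0 40 0 -40 1" --pt "0 0.163 0 0 0 0 1" --pt "0 0.163 0 0 0 0 1" --pt "0 0.163 0 0 0 0 1" --pt "0 0 0 0 0 0 1"

```text
time: 40.3
tcp_pos: [603.8, 181.5, 139.1]
tool_rot: [-0.0, 0.698, 0.716, -0.0]
ft_force: [0.3, -0.4, -0.0]
gripper_width: 0.999
gripper_force: 0.0
```

```bash
sed -i 's/,21); ct/,21); np.save("wmk.npy",m["mask"]); ct/' mk.py; python3 mk.py; python3 - <<'E'
from h import *
for n in("side","scene"):
    get_image(n)
    for l in("pile1","clip_arm","marker"):
        for m in masks_of(n,l)[:2]: print(n,l,round(m["confidence"],2),m["bbox"])
R,t,s=tool();print(t,R.round(3).tolist(),s["q"].round(2))
E
```

```text
0.96 [288.4, 312.3, 349.6, 414.0] clip c [40.3  0.4] ang 1.0 [39.5 62.6] x 8.8 71.3 y -19.6 20.4
  strip 0 -19.6 19.2
  strip 10 -19.5 19.7
  strip 20 -19.4 19.5
0.24 [276.0, 286.9, 369.4, 433.0] clip c [39.2  0.4] ang -0.5 [60.  91.4] x -6.7 84.9 y -29.9 30.5
  strip 0 -29.2 30.3
  strip 10 -29.0 30.0
  strip 20 -28.9 30.5
marker in clip [ 4.640e+01 -1.000e-01  1.101e+02] rot err [-0.002 -0.488 -0.   ] q [ 0.23  0.39  1.67 -0.    1.07  0.2 ] F clip [-0.1  0.5  0.6] 1.001 40.4
side pile1 0.49 [120.2, 336.4, 156.7, 383.1]
side pile1 0.42 [239.6, 227.4, 379.3, 328.4]
side clip_arm 0.61 [262.1, 230.8, 288.5, 261.3]
side clip_arm 0.51 [278.3, 356.0, 311.8, 398.0]
side marker 0.69 [253.7, 246.5, 285.9, 279.4]
side marker 0.48 [447.3, 205.1, 468.1, 222.8]
scene clip_arm 0.76 [325.2, 258.6, 353.1, 282.0]
scene clip_arm 0.71 [283.4, 170.7, 307.8, 193.9]
scene marker 0.58 [162.3, 169.9, 195.7, 184.4]
scene marker 0.5 [330.8, 274.0, 364.9, 293.5]
[603.18183018 185.65427198 137.94331945] [[-0.032, 0.999, -0.002], [0.999, 0.032, 0.001], [0.001, -0.002, -1.0]] [0.23 0.39 1.67 0.   1.07 0.2 ]
```

The marker is home: tail at clip x 8.8, so tip ≈159, y 0.4 mm, 1° off straight. On to the dibber.

step_arm --pt "0 0 0 30 -19 -30 1" --pt "0 0 0 55 -19 -30 1" --pt "0 0 0 55 -19 -30 1" --pt "0 0 0 55 -19 0 1" --pt "0 0 0 0 0 0 1"

```text
time: 41.42
tcp_pos: [521.5, 376.7, 226.5]
tool_rot: [-0.001, 0.694, 0.72, 0.001]
ft_force: [-0.0, -0.8, -0.6]
gripper_width: 1.004
gripper_force: 0.0
```

```bash
python3 - <<'E'
from h import *
R,t,s=tool();im=get_image("wrist");c=cam("wrist",(R,t));cv2.imwrite("pics/wd.png",im[:,:,::-1]);print(t,s["q"].round(2))
for m in masks_of("wrist","dibber")[:2]:
    w=back(c,pts(m["mask"]),15)[:,:2];print(round(m["confidence"],2),m["bbox"],*axes(w))
    # distance transform -> shaft axis: points with narrow cross-section; PCA refine
    C=w.mean(0);u=np.linalg.svd((w-C)[::7],full_matrices=False)[2][0]
    if u[0]<0:u=-u
    for _ in range(3):
        v=np.array([-u[1],u[0]]);p=(w-C)@np.c_[u,v];e=p[:,0].max()
        ks=np.arange(e-150,e-20,5);mid=[];wd=[]
        for k in ks:
            q=p[abs(p[:,0]-k)<2.5,1];mid.append((q.min()+q.max())/2);wd.append(np.ptp(q))
        f=np.polyfit(ks,mid,1);C=C+v*f[1];a=np.arctan(f[0]);u=np.array([u[0]*np.cos(a)-u[1]*np.sin(a),u[1]*np.cos(a)+u[0]*np.sin(a)])
    p=(w-C)@np.c_[u,[-u[1],u[0]]]
    print("dir",np.degrees(np.arctan2(u[1],u[0])).round(2),"tip",(C+u*p[:,0].max()).round(1),"butt",(C+u*p[:,0].min()).round(1),"len",np.ptp(p[:,0]).round(1),"widths",np.round(wd[::4],1))
    b=p[p[:,0]<p[:,0].min()+25];print("bar y extents",b[:,1].min().round(1),b[:,1].max().round(1))
E
```

```text
[521.50557895 376.7252283  226.48103307] [0.56 0.33 1.57 0.   1.24 0.52]
0.91 [205.9, 117.7, 437.7, 250.2] [533.91101074 361.99969482] -19.979797 [104.2479019165039, 228.8573760986328]
dir -18.81 tip [643.3 328. ] butt [426. 402.] len 229.5 widths [28.5 29.2 31.  29.7 29.1 24.2 17.6]
bar y extents -53.1 50.8
```

```bash
python3 - <<'E'
from h import *
c=cam("scene")
f=lambda u,v,z:back(c,[[200+u/2.8,180+v/2.8]],z)[0][:2].round(1)
print("corners nr,nl,fl,fr",f(258,95,12),f(520,183,12),f(453,362,12),f(177,265,12))
print("butt edge ends",f(318,128,4),f(398,153,4),"tip",f(293,290,4))
c=cam("wrist",(np.load("w3.npz")["R"],np.load("w3.npz")["t"]))
psi=.028;a=np.array([np.cos(psi),np.sin(psi)]);b=np.array([-np.sin(psi),np.cos(psi)])
ctr=np.array([525.4,-44.2])
# look for dark outline pixels in scene0 rectified to tray frame
im=cv2.imread("pics/scene0.png");cs=cam("scene")
xs=np.arange(-140,141,1.);ys=np.arange(10,-100,-1.)
XX,YY=np.meshgrid(xs,ys);W=np.c_[(ctr+XX.reshape(-1,1)*a+YY.reshape(-1,1)*b),np.full(XX.size,4.)]
uv=proj(cs,W).astype(np.float32)
g=cv2.cvtColor(im,cv2.COLOR_BGR2GRAY)
r=cv2.remap(g,uv[:,0].reshape(XX.shape),uv[:,1].reshape(XX.shape),cv2.INTER_CUBIC)
d=cv2.morphologyEx(r,cv2.MORPH_BLACKHAT,np.ones((15,15),np.uint8))
cv2.imwrite("pics/rect.png",cv2.resize(np.vstack([r,d*3]),None,fx=2.8,fy=2.6))
# profiles: shaft edges for x in -60..20 (rows=y); butt edge for y in -70..-15 left/right part
p=d[:,(xs>-70)&(xs<10)].mean(1);i=np.argsort(p)[::-1][:6];print("shaft edge y",[(ys[k],round(float(p[k]))) for k in sorted(i)])
p=d[(ys<-10)&(ys>-75)][:,:].mean(0);i=np.argsort(p)[::-1][:10];print("bar edge x",[(xs[k],round(float(p[k]))) for k in sorted(i)])
p=d[:,(xs>-112)&(xs<-90)].mean(1);i=np.argsort(p)[::-1][:8];print("bar end y",[(ys[k],round(float(p[k]))) for k in sorted(i)])
E
```

```text
corners nr,nl,fl,fr [ 391.4 -236.2] [380.3 143.4] [655.1 151.5] [ 670.8 -222.4]
butt edge ends [ 403.3 -140.5] [396.9 -24.8] tip [640.6 -72.4]
shaft edge y [(np.float64(-12.0), 74), (np.float64(-13.0), 86), (np.float64(-14.0), 84), (np.float64(-54.0), 71), (np.float64(-55.0), 84), (np.float64(-56.0), 82)]
bar edge x [(np.float64(-140.0), 95), (np.float64(-139.0), 82), (np.float64(-130.0), 69), (np.float64(-129.0), 85), (np.float64(-128.0), 89), (np.float64(-127.0), 81), (np.float64(137.0), 90), (np.float64(138.0), 104), (np.float64(139.0), 108), (np.float64(140.0), 104)]
bar end y [(np.float64(-87.0), 16), (np.float64(-88.0), 32), (np.float64(-89.0), 51), (np.float64(-90.0), 65), (np.float64(-91.0), 68), (np.float64(-92.0), 60), (np.float64(-93.0), 45), (np.float64(-94.0), 28)]
```

step_arm --pt "0 0 -0.172 0 0 0 0.7" --pt "0 0 -0.172 0 0 0 0.65" --pt "0 0 -0.172 0 0 0 0.65" --pt "0 0 -0.172 0 0 0 0.65" --pt "0 0 -0.172 0 0 0 0.65" --pt "0 0 -0.172 0 0 0 0.65" --pt "0 0 -0.172 0 0 0 0.65" --pt "0 0 0 29 -6.8 0 0.65" --pt "0 0 0 0 0 50 0.65" --pt "0 0 0 0 0 50 0.65" --pt "0 0 0 0 0 50 0.65" --pt "0 0 0 0 0 40 0.65" --pt "0 0 0 0 0 0 0.65"

```text
time: 43.15
tcp_pos: [490.6, 371.7, 31.3]
tool_rot: [-0.004, 0.168, 0.986, -0.003]
ft_force: [-0.3, -0.2, 0.5]
gripper_width: 0.653
gripper_force: 0.0
```

```bash
python3 - <<'E'
from h import *
u=np.array([.9466,-.3224,0]);Rt=np.c_[-u,[.3224,.9466,0],[0,0,-1]]
goto(Rt,[491.8,379.6,-14]);R,t,s=tool();print(t,s["q"].round(2))
E
```

```text
turn [-0.008 -0.008 -0.01 ] then shift [ 1.4  7.9 45.3]
[490.57258466 371.66337722  31.3463954 ] [ 0.58  0.51  1.75  0.    0.89 -0.66]
```

The outline in the tray frame: shaft axis at y≈−34.5, crossbar butt edge at x≈−128, so the crossbar belongs at about (420,−82) and the point at (635,−76). Aligning and gripping the dibber.

step_arm --pt "-0.008 -0.008 -0.01 0 0 0 0.65" --pt "0 0 0 1.4 7.9 0 0.65" --pt "0 0 0 0 0 0 0.65"

```text
time: 43.52
tcp_pos: [496.5, 385.4, 38.3]
tool_rot: [0.006, 0.162, 0.987, 0.005]
ft_force: [-0.1, -0.3, 0.0]
gripper_width: 0.65
gripper_force: 0.0
```

step_arm --pt "0 0 0 0 0 20 0.65" --pt "0 0 0 0 0 17 0.65" --pt "0 0 0 0 0 6 0.65" --pt "0 0 0 0 0 0 0.6"

```text
time: 44.02
tcp_pos: [494.1, 383.2, -8.7]
tool_rot: [0.003, 0.162, 0.987, 0.003]
ft_force: [0.6, 0.2, 0.8]
gripper_width: 0.606
gripper_force: 0.0
```

```bash
python3 - <<'E'
from h import *
u=np.array([.9466,-.3224,0]);Rt=np.c_[-u,[.3224,.9466,0],[0,0,-1]]
goto(Rt,[491.8,379.6,-14]);R,t,s=tool();print(t,s["ft_force"].round(1))
E
```

```text
turn [0.006 0.005 0.002] then shift [ 1.  -4.2  5.3]
[494.1244363  383.20903943  -8.70530853] [0.6 0.2 0.8]
```

step_arm --pt "0.005 0.005 0 0 -4 0 0.6" --pt "0 0 0 1 0 4.5 0.6" --pt "0 0 0 0 0 0 0.4" --pt "0 0 0 0 0 0 0.2" --pt "0 0 0 0 0 0 0.1" --pt "0 0 0 0 0 0 0.1" --pt "0 0 0 0 0 0 0.1"

```text
time: 44.9
tcp_pos: [493.2, 380.7, -11.3]
tool_rot: [0.001, 0.162, 0.987, 0.002]
ft_force: [0.6, -0.1, 3.0]
gripper_width: 0.322
gripper_force: 59.5
```

```bash
python3 - <<'E'
from h import *
R,t,s=tool();print("grip pose",t.round(1),R.round(4).tolist(),s["gripper_width"],s["q"].round(2),s["ft_force"].round(1))
np.savez("grip.npz",R=R,t=t)
u=np.array([.9466,-.3224]);O=np.array([534.4,365.1])
for n,k in(("bar",-100),("tip",115)):
    P=np.r_[O+k*u,0];print(n,"in tool",(R.T@(P-t)).round(1))
E
```

```text
grip pose [493.2 380.7 -11.3] [[-0.9473, 0.3202, 0.003], [0.3202, 0.9473, 0.0031], [-0.0018, 0.0039, -1.0]] 0.32234178029550753 [ 0.59  0.58  1.75  0.    0.8  -0.66] [ 0.6 -0.1  3. ]
bar in tool [ 56.   -1.3 -11.4]
tip in tool [-159.    -1.8  -11. ]
```

step_arm --pt "0 0 0 0 0 -20 0.1" --pt "0 0 0 0 0 -60 0.1" --pt "0 0 0 0 0 -60 0.1" --pt "0 0 0 0 0 -60 0.1" --pt "0 0 -0.177 0 0 0 0.1" --pt "0 0 -0.177 0 0 0 0.1" --pt "0 0 0 3.3 -51 0 0.1" --pt "0 0 0 3.3 -51 0 0.1" --pt "0 0 0 3.3 -51 0 0.1" --pt "0 0 0 3.3 -51 0 0.1" --pt "0 0 0 3.3 -51 0 0.1" --pt "0 0 0 3.3 -51 0 0.1" --pt "0 0 0 3.3 -51 0 0.1" --pt "0 0 0 3.3 -51 0 0.1" --pt "0 0 0 3.3 -51 0 0.1" --pt "0 0 0 0 0 0 0.1" --pt "0 0 0 0 0 0 0.1"

```text
time: 47.02
tcp_pos: [475.4, -79.4, 187.4]
tool_rot: [0.001, -0.014, 1.0, 0.002]
ft_force: [0.9, -0.3, -0.7]
gripper_width: 0.325
gripper_force: 59.7
```

```bash
cat > pl.py <<'E'
from h import *
a=np.array([1,.028,0])/np.hypot(1,.028);b=np.array([-a[1],a[0],0]);Rt=np.c_[-a,b,[0,0,-1]]
goto(Rt,[475.9,-80.1,-6.5]);R,t,s=tool()
print("bar",(t+R@[56,0,-11.3]).round(1),"tip",(t+R@[-159,0,-11.3]).round(1),"want 419.9,-81.7 / 634.8,-75.7",s["q"].round(2),s["gripper_width"],s["ft_force"].round(1),s["time"])
im=get_image("wrist");c=cam("wrist",(R,t))
for m in masks_of("wrist","dibber")[:1]:print(m["confidence"],m["bbox"])
E
python3 pl.py
```

```text
turn [ 0.003  0.003 -0.001] then shift [ -0.5  -0.7 193.9]
bar [419.4 -81.  198.6] tip [634.3 -75.1 199.2] want 419.9,-81.7 / 634.8,-75.7 [-0.26  0.05  1.99  0.    1.1  -1.86] 0.3247027339136901 [ 0.9 -0.3 -0.7] 47.025
0.81 [162.8, 130.7, 477.5, 433.9]
```

step_arm --pt "0.003 0.003 0 0 0 0 0.1" --pt "0 0 0 -0.5 -0.7 50 0.1" --pt "0 0 0 0 0 50 0.1" --pt "0 0 0 0 0 50 0.1" --pt "0 0 0 0 0 25 0.1" --pt "0 0 0 0 0 10 0.1" --pt "0 0 0 0 0 4 0.1" --pt "0 0 0 0 0 0 0.1" --pt "0 0 0 0 0 0 0.1"

```text
time: 48.25
tcp_pos: [477.3, -80.7, -0.7]
tool_rot: [0.001, -0.014, 1.0, -0.001]
ft_force: [0.0, 0.1, -1.1]
gripper_width: 0.322
gripper_force: 59.7
```

```bash
python3 pl.py
```

```text
turn [-0.001  0.002  0.   ] then shift [1.4 0.7 5.8]
bar [421.3 -82.3  10.4] tip [636.2 -76.2  10.9] want 419.9,-81.7 / 634.8,-75.7 [-0.26  0.37  2.08 -0.    0.69 -1.86] 0.32201486063212365 [ 0.   0.1 -1.1] 48.25
0.6 [165.4, 130.9, 477.9, 432.3]
```

step_arm --pt "0 0 0 1 0.7 3 0.1" --pt "0 0 0 0 0 2 0.1" --pt "0 0 0 0 0 1 0.1" --pt "0 0 0 0 0 0 0.1"

```text
time: 48.85
tcp_pos: [474.8, -79.8, -7.3]
tool_rot: [-0.001, -0.014, 1.0, -0.0]
ft_force: [-2.7, -0.3, 6.7]
gripper_width: 0.325
gripper_force: 60.5
```

step_arm --pt "0 0 0 0 0 0 0.4" --pt "0 0 0 0 0 0 0.6" --pt "0 0 0 0 0 0 0.65" --pt "0 0 0 0 0 -30 0.65" --pt "0 0 0 0 0 -60 0.65" --pt "0 0 0 0 0 -60 0.8" --pt "0 0 0 0 0 -60 1" --pt "0 0 0 40 0 0 1" --pt "0 0 0 40 0 0 1" --pt "0 0 0 0 0 0 1" --pt "0 0 0 0 0 0 1"

```text
time: 50.22
tcp_pos: [396.0, -82.1, 202.4]
tool_rot: [0.001, -0.014, 1.0, -0.0]
ft_force: [-0.3, 0.5, 0.9]
gripper_width: 1.001
gripper_force: 0.0
```

```bash
cat > fin.py <<'E'
from h import *
R,t,s=tool();im=get_image("wrist");c=cam("wrist",(R,t));cv2.imwrite("pics/fin.png",im[:,:,::-1]);print(t,s["time"])
ctr=np.array([525.4,-44.2]);a=np.array([1,.028]);b=np.array([-.028,1])
for m in masks_of("wrist","dibber")[:1]:
    w=back(c,pts(m["mask"]),19)[:,:2];print(m["confidence"],m["bbox"],*axes(w))
    T=(w-ctr)@np.c_[a,b];print("tray x",T[:,0].min().round(1),T[:,0].max().round(1),"y",T[:,1].min().round(1),T[:,1].max().round(1))
    for k in(-60,-20,20,60,90):
        q=T[abs(T[:,0]-k)<3,1]
        if len(q):print(k,q.min().round(1),q.max().round(1))
o=cv2.resize(im[:,:,::-1],(500,375))
sc=get_image("scene")[:,:,::-1];z=cv2.resize(sc[205:315,255:395],None,fx=5.7,fy=5,interpolation=cv2.INTER_CUBIC)[:,:800]
n=np.full((375,300,3),0,np.uint8);si=get_image("side")[:,:,::-1];n[:]=cv2.resize(si[220:310,240:312],(300,375),interpolation=cv2.INTER_CUBIC)
cv2.imwrite("pics/final.png",np.vstack([np.hstack([o,n]),cv2.resize(cv2.resize(sc[205:315,255:395],(800,629),interpolation=cv2.INTER_CUBIC),(800,629))[180:405]]))
E
python3 fin.py; python3 mk.py | tail -1
```

```text
[395.95373087 -82.14556488 202.40894878] 50.225
0.91 [263.7, 212.4, 375.3, 419.8] [519.89312744 -78.63990784] 1.5722089 [103.83267974853516, 230.52818298339844]
tray x -121.8 108.8 y -86.2 17.7
-60 -48.2 -19.8
-20 -48.6 -20.4
20 -49.1 -19.0
60 -47.5 -22.7
90 -42.5 -27.7
marker in clip [ 265.1 -169.9   65.8] rot err [ 0.382 -0.384  1.535] q [-0.31 -0.13  2.13 -0.    1.14 -1.91] F clip [ 0.4 -0.2  0.7] 0.996 50.525
```

View pics/final.png

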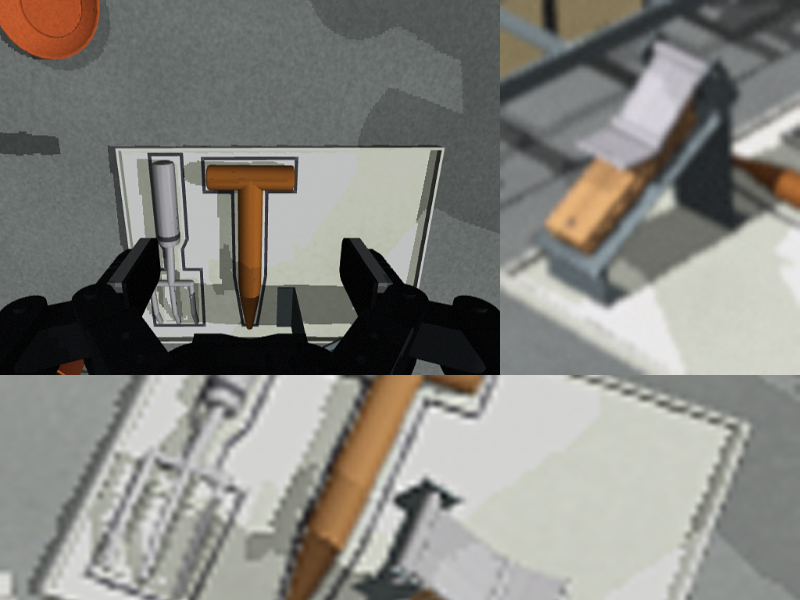

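The final view shows the dibber centred in its outline, with its crossbar at (250,178) and its point at (250,328). The fork lies in its own outline, and the marker is stacked flat in the clip under the arm.

```bash
python3 -c "
from cell import *
print(hand_in())"
```

```text
the job is handed in; nothing more can be done
None
```

The job is handed in at about 50.5 s of the 64 s; no verdict came back, but my last measurements put the dibber within about 2 mm of its outline, the marker's tip about 1 mm from the stop and 1° off straight under the sprung arm, with the fork still in its outline and the gripper clear.

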